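Sort a left and right side plate into their nests and swing the clamp over

ROBOT

A 6-joint arm with a two-finger parallel gripper is mounted at the origin on the work surface. World frame = base frame: x ahead of the robot, y to its left, z up, the work surface at z = 0. Lengths are in m, angles in rad, forces in N, time in s.
With the tool pointing down it reaches from about 0.375 to 0.975 m from the base axis. Payload 3.8 kg.
Tool frame: the origin (TCP) lies at the very end of the fingers, on their centre line; the grasp point (between the pads) lies robot.grasp_offset behind it (robot.grasp_offset is the distance from the TCP to the grasp point, in m); z points along the fingers, y is the direction in which the jaws open and shut (so a half turn about z gives the same grasp; the last joint's range is limited). The gripper opens to 88 mm and grips with 3 to 60 N. Pads are 18 mm wide; open, the fingers measure 123 mm over their backs; the gripper's body (75 mm by 187 mm) begins 45 mm behind the grasp point.
Start: joints at [1.16, 0.264, 1.604, -0, 1.274, -0.037], TCP at [0.246, 0.628, 0.239] pointing down, gripper open.
Joint ranges: [-2.63, 2.63], [-0.94, 2.18], [0.31, 2.57], [-1.31, 4.45], [0, 2.66], [-2.55, 2.55]. Speed limits (rad/s): [2.57, 2.57, 3.14, 3.14, 3.14, 3.14].

INTERFACE

Orientations are given as a rotation vector (axis times angle).
In Python, from bench import monitor, vision, robot gives the robot as it stands. The module is installed in compiled form; this text tells all that it offers.
- The arm moves only by the shell command python3 -m inch 'ROWS'. ROWS is JSON, a list of rows, each an object with "grip": the opening, from 0 (shut) to 1 (fully open); "travel": the shift along the tool's x, y, z in cm, a list of three; "twist": the turn about the tool's z in rad. A call has 1 to 5 rows; each row is the pose to reach, as a shift and turn from the pose commanded when the call began, along the tool's axes at that moment; what a row does not reach only later rows make up. A row lasts 1/10 s, in which the tool goes at most 50 mm and 8.59 degrees, less where a joint would pass 70% of its speed; a pose out of reach is approached as far as the arm can. A call with a gripper value outside its range is refused whole. The fingers move at their own pace and stop on an object; the grip force is fixed at half the most. Time passes only in rows, so rows that repeat a pose let the fingers close. It gives the time, the measured TCP pose, the force and the opening at its end, in the units of the state.
- monitor.state(): the state, without advancing time (a new reading comes with each control period).
- vision.read_camera(name): name is "side" or "top" or "wrist"; returns (picture, depth): 420x560x3 uint8, blue, green, red; 420x560 float32, m along the optical axis (not along the pixel's ray), 0 where there is no reading.
- vision.camera_model(name): a dict with "vfov" (degrees; the focal length in pixels is half the picture's height over the tangent of half this angle, whatever the lens; pixels are square), "cx", "cy" (the principal point, pixels), "world_from_camera" (4x4, takes a point from camera to world coordinates); the wrist camera has in their place "hand_eye" (4x4, takes a point from camera to tool coordinates, whose origin is the TCP and whose axes are the flange's). Camera axes: x right, y up, looking along -z (the intrinsics and any distortion apply to the point x, -y, -z); pixel columns grow to the right and rows downward; lengths in m; the calibration is good to about 2 mm. The wrist camera is an equidistant fisheye: a pixel r from the principal point sees the ray r / f radians off the axis. A picture is of the moment at which its call begins: read the wrist's pose just before it. camera_model takes no time and is no camera call.
- robot.job_done(): hands the job in, once; it reports no verdict.
The state is a dict: "time": time; "joints": joint angles; "dq": joint speeds; "joint_efforts": joint torques, N m; "eef_pos": TCP position; "eef_rot": TCP orientation; "ft_force": force on the tool from outside, world axes, zero at the start; "wrist_torque": the same for the moment, N m; "finger_gap": finger opening in m.
Only numpy, scipy, OpenCV 4.12 (cv2) and the standard library are available. Lean on these libraries where they do the work, as an engineer would, in place of code of your own. Each camera call takes 0.05 s, during which the arm holds its last target.

TASK

Sort the two dark steel side plates: slide the left-hand one nose first fully home into the blue tray and the right-hand one fully home into the yellow tray, gently against the back stop, and keep both flat on the table (slide them, never lift them). Then turn the black wing knob clockwise to its end stop so that the red bar lies across both trays; do not bump the sensor beside the wings, and leave everything else on the table where it is.

Things in the scene. Friction and masses are not known exactly. Their poses are not given: they have to be found in the camera images.
- plate_left: Left-hand side plate, loose dark steel, 0.45 kg, lying flat. Body 96 x 96 x 12 mm; origin: centre of the underside of that square; x to the nose (edge with two brass dots), y to its left. Central through window, 40 mm along x, 64 mm along y: part-open fingertips can enter it and slide the plate. Ear on the LEFT near the tail: x -46 to -16, y +48 to +72 mm
- plate_right: Right-hand side plate, the mirror image of plate_left: same sizes and frame, but the ear sticks out on the RIGHT (y -48 to -72 mm)
- plate_left_nose (a point): middle of the nose edge of plate_left, 48 mm ahead (x) of its origin, at mid-thickness
- plate_right_nose (a point): middle of the nose edge of plate_right, 48 mm ahead (x) of its origin, at mid-thickness
- tray_left: Blue fixed tray for the left-hand plate, open mouth, no floor: the plate slides in on the table along the tray's +x. Origin: on the table, exactly where the plate's origin is when home. Back stop face at x +48 mm. Walls 8 mm thick, 20 mm high, inner faces at y +-50 mm (2 mm play). Ear-side (+y) wall short, from x 0 (flare from -11); other wall from x -46 (flare from -67 mm)
- tray_right: Yellow fixed tray for the right-hand plate, the mirror image of tray_left: same sizes and frame, short wall on -y. The trays stand side by side and parallel, centres 180 mm apart; which is on which side varies
- clamp (a joint): Angle of the wing knob with its red bar, rad, growing clockwise seen from above, 0 to 2.0 (hard end stop). At 2.0 bar and wings lie along the y axis of the trays, across both; at q they stand 2.0 - q counter-clockwise of that. Starts at 0 to 0.45. Stays where it is left; friction about 0.1 N m
- clamp_grip (a point): On the knob's vertical axis, 51 mm above the table, at the height to grip. The axis is midway between the trays, 20 mm ahead (tray x) of their origins. Wings: a black blade 66 mm long, 8 mm thick, 38 to 60 mm above the table; below it a hub of 8 mm radius, then the parallel red bar, 124 x 16 mm, top 30 mm above the table
- sensor_tip (a point): Orange tip of the fixed proximity sensor, a level cylinder 14 mm across, 49 mm above the table; the tip is 40.5 mm from the knob's axis towards the trays' +x, about 7 mm clear of the passing wing ends. Its mount, 40 mm wide, 66 mm high, begins 83 mm from the knob's axis
- sensor: The sensor with its orange tip (origin on the table midway between the trays' origins). Not to be bumped
- coolant_bottle: white bottle, 60 mm across, 160 mm high, bystander; origin under its centre
- bolt_cup: red plastic cup, 72 mm across, 60 mm high, bystander; origin under its centre
- chip_brush: brush lying near the robot's left, bystander
- wrench: wrench lying near the robot's right, bystander
- turned_part: turned steel flange part, 52 mm across, 50 mm high, bystander
- turned_part2: turned steel flange part, the same, bystander
- gauge_ring: brass ring gauge, 64 mm across, 14 mm high, bystander
Things that resemble listed ones, but are neither listed nor needed, are in the scene too. Leave any purple look-alike of the plate_right alone.

How it is judged:
On the way, in this order (a step that is already met when the one before it is completed fails the run):
1. both plates fully home, each in its own tray (x of plate_left_nose in the frame of tray_left above 0.0455 m and x of plate_right_nose in the frame of tray_right above 0.0455 m and horizontal distance between plate_left and tray_left below 0.005 m and horizontal distance between plate_right and tray_right below 0.005 m), for 0.2 s.
2. wing knob turned clockwise to its end stop (value of joint clamp above 1.9 rad), for 0.2 s.
At the end, for the whole second after the job is handed in: Each plate lies at rest in its own tray (left in blue, right in yellow), its nose within 2.5 mm of the back stop, its centre within 5 mm of the home position and within 0.06 rad of square; the wing knob stands within 0.1 rad of its clockwise end stop (all of step 1 and angle between the x axis of plate_left and the x axis of tray_left, either way round below 0.06 rad and angle between the x axis of plate_right and the x axis of tray_right, either way round below 0.06 rad and value of joint clamp above 1.9 rad and linear speed of each of plate_left, plate_right below 0.01 m/s); the robot touches nothing.
It fails at once if a plate lifted or tipped off the table (height (world z) of any of plate_left, plate_right above 0.012 m or angle between any of plate_left, plate_right's own z axis and vertical above 0.12 rad).
It fails at once if a plate rammed into a tray with more than 60 N (contact force between any of plate_left, plate_right and tray_left above 60 N or contact force between any of plate_right, plate_left and tray_right above 60 N).
It fails at once if the sensor bumped (contact force between sensor and anything else above 3 N).
It fails at once if a bystander moved by more than 20 mm (distance of any of coolant_bottle, bolt_cup, chip_brush, wrench, turned_part, turned_part2, gauge_ring from where it was at the start of the episode above 0.02 m).
It also fails if it takes over 72 s, if anything falls off the work surface, if the arm or the gripper's body presses on something with over 40 N, if the wrist force passes 120 N, or if a joint passes its speed limit or range.

## Working session

There is one attempt and no reset: what is moved stays moved. The work goes in short steps, Python scripts to look and compute and a shell command to move; the robot and the scene stay as the last step left them, time stands still between calls to the robot, and variables do not carry over. Pictures are saved under pics/ and viewed, and the job is handed in when it is done.

```bash
ls; mkdir -p pics; cat > h.py <<'E'
from bench import monitor, vision, robot
import numpy as np, cv2
from scipy.spatial.transform import Rotation as R
def snap(n):
    s=monitor.state(); p,d=vision.read_camera(n); m=vision.camera_model(n); return s,p,d,m
def rays(m,uv,s=None):
    uv=np.atleast_2d(np.array(uv,float)); f=210/np.tan(np.radians(m['vfov'])/2)
    x=(uv[:,0]-m['cx'])/f; y=(uv[:,1]-m['cy'])/f
    if 'hand_eye' in m:
        r=np.hypot(x,y); k=np.where(r>1e-9,np.sin(r)/np.maximum(r,1e-9),1)
        d=np.c_[x*k,-y*k,-np.cos(r)]
        T=np.eye(4);T[:3,:3]=R.from_rotvec(s['eef_rot']).as_matrix();T[:3,3]=s['eef_pos'];T=T@np.array(m['hand_eye'])
    else:
        d=np.c_[x,-y,-np.ones_like(x)]; T=np.array(m['world_from_camera'])
    return T[:3,3],d@T[:3,:3].T
def plane(m,uv,z,s=None):
    o,d=rays(m,uv,s); t=(z-o[2])/d[:,2]; return o+d*t[:,None]
E
python3 - <<'E'
from h import *
for n in ['top','side','wrist']:
    s,p,d,m=snap(n); cv2.imwrite(f'pics/{n}0.png',p); np.savez(f'{n}0.npz',p=p,d=d); print(n,{k:(np.round(v,3).tolist() if not isinstance(v,str) else v) for k,v in m.items()})
print(s, robot.grasp_offset)
E
```

```text
pics
top {'vfov': 43.462, 'cx': 278.682, 'cy': 201.588, 'world_from_camera': [[-0.016, 0.994, -0.108, 0.343], [-1.0, -0.016, -0.002, 0.017], [-0.004, 0.108, 0.994, 1.315], [0.0, 0.0, 0.0, 1.0]]}
side {'vfov': 55.772, 'cx': 273.843, 'cy': 208.756, 'world_from_camera': [[0.721, 0.395, -0.57, -0.169], [-0.693, 0.398, -0.601, -0.655], [-0.01, 0.828, 0.561, 0.698], [0.0, 0.0, 0.0, 1.0]]}
wrist {'vfov': 65.706, 'cx': 278.049, 'cy': 207.207, 'hand_eye': [[-0.0, 0.958, 0.288, 0.073], [1.0, 0.001, -0.001, -0.0], [-0.001, 0.288, -0.958, -0.145], [0.0, 0.0, 0.0, 1.0]]}
{'time': 0.1, 'joints': array([ 1.16012074e+00,  2.64685652e-01,  1.60521457e+00, -4.11552729e-05,
        1.27365372e+00, -3.68897767e-02]), 'dq': array([ 0.00155884, -0.00073151, -0.00203144,  0.00073581, -0.00043555,
        0.00162818]), 'joint_efforts': array([ 1.17433487e-03, -5.03617215e+01, -3.58070827e+01,  7.30007607e-02,
        2.34220410e-02, -4.57100657e-05]), 'eef_pos': array([0.24623239, 0.62782314, 0.23751954]), 'eef_rot': array([-5.83636636e-01, -3.08649801e+00,  3.01730870e-03]), 'ft_force': array([ 0.49292041, -0.14380289,  0.86569201]), 'wrist_torque': array([-0.02352473, -0.01136048,  0.01657419]), 'finger_gap': 0.08821541328683247} 0.0187
```

View pics/top0.png

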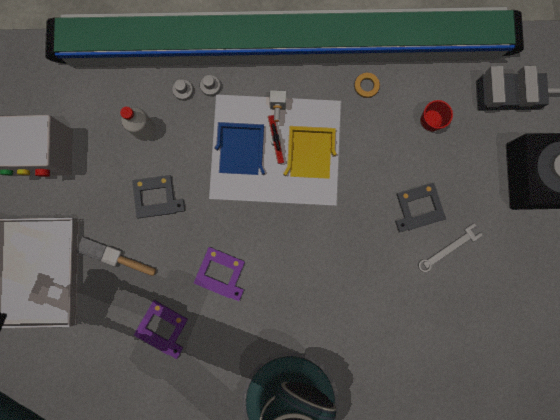

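View pics/side0.png

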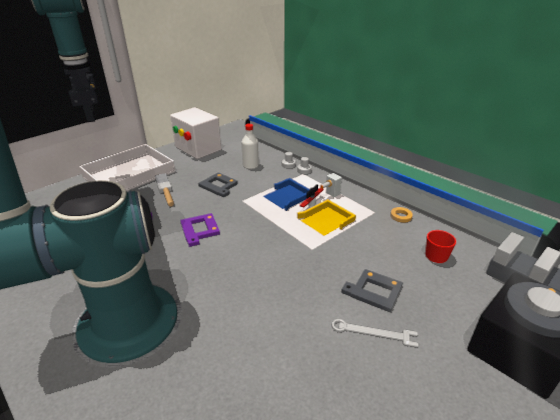

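View pics/wrist0.png

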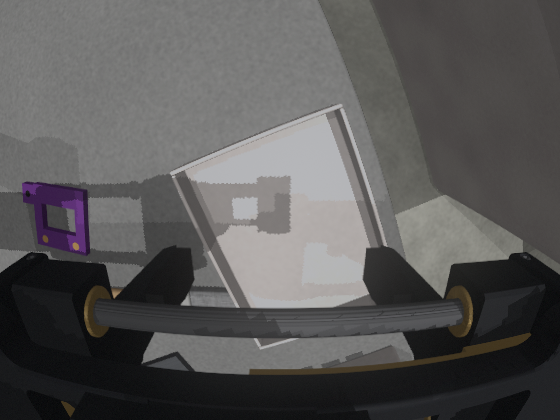

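The top view shows a dark plate at (157,197) with dots up and its ear at lower right, so that one fits plate_right. The dark plate at (420,207) has its ear at lower left, which fits plate_left. The purple ones at (220,273) and (162,327) are look-alikes. The blue tray is at (241,148), the yellow at (312,152), the knob at (276,140) and the sensor at (278,100). I'll confirm in an enlarged crop.

```bash
python3 - <<'E'
from h import *
p=np.load('top0.npz')['p']
a=cv2.resize(p[165:235,120:200],None,fx=4.5,fy=4.5,interpolation=cv2.INTER_CUBIC)
b=cv2.resize(p[165:235,380:460],None,fx=4.5,fy=4.5,interpolation=cv2.INTER_CUBIC)
cv2.imwrite('pics/crop1.png',np.hstack([a,b]))
cv2.imwrite('pics/crop2.png',cv2.resize(p[85:215,200:350],None,fx=4.5,fy=4.5,interpolation=cv2.INTER_CUBIC))
E
```

```text
(no output)
```

View pics/crop1.png

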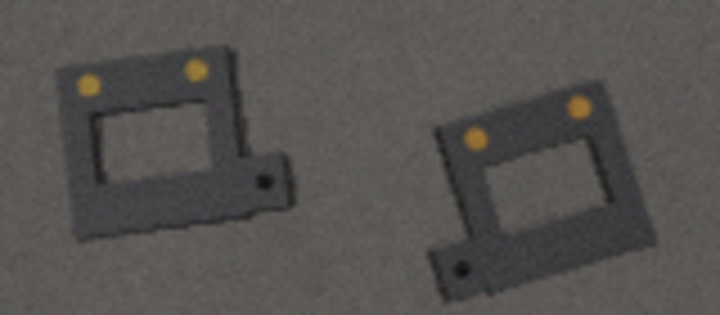

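View pics/crop2.png

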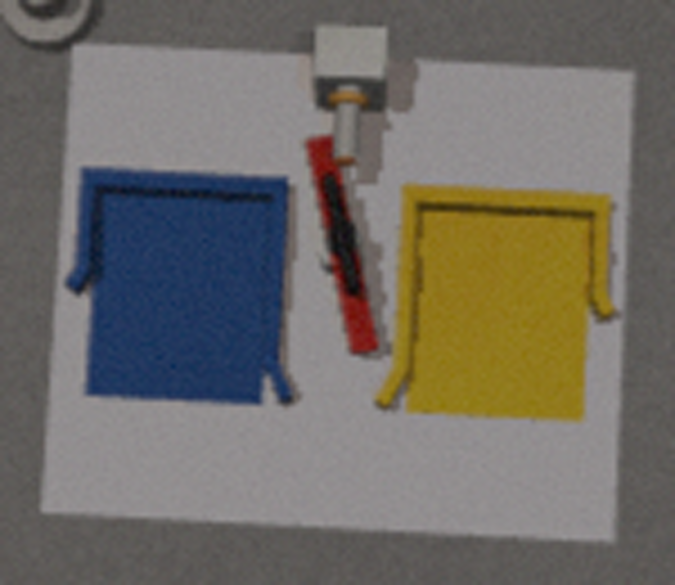

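Crop 1 confirms this. The plate at (157,197) has its ear on the right with the nose up, so it is plate_right. The plate at (420,207) has its ear on the left, so it is plate_left. The trays' mouths face the robot, blue on the left and yellow on the right, with the bar about 12° CCW of tray x. The plates therefore have to cross over. Now the coarse measurement.

```bash
cat > m.py <<'E'
from h import *
# coarse measurement from the top camera
def comp(mask,amin):
    n,l,st,c=cv2.connectedComponentsWithStats(mask.astype(np.uint8)); return [(st[i],l==i) for i in range(1,n) if st[i][4]>amin]
def trays(p,m,s=None):
    hsv=cv2.cvtColor(p,cv2.COLOR_BGR2HSV)
    out={}
    for nm,lo,hi in [('blue',(100,120,40),(125,255,255)),('yellow',(22,140,80),(34,255,255)),('red',(0,150,60),(6,255,255))]:
        out[nm]=cv2.inRange(hsv,lo,hi)>0
    return out,hsv
E
python3 - <<'E'
from m import *
z=np.load('top0.npz');p=z['p'];d=z['d'];m=vision.camera_model('top')
mk,hsv=trays(p,m)
for nm in mk:
    for st,c in comp(mk[nm],60):
        ys,xs=np.nonzero(c); print(nm,st,np.round(plane(m,[[xs.mean(),ys.mean()]],0.01),3), 'rect',[np.round(v,1) for v in cv2.minAreaRect(np.c_[xs,ys].astype(np.float32))])
for nm,(x0,x1,y0,y1) in {'PR':(125,195,168,225),'PL':(385,455,175,240)}.items():
    sub=p[y0:y1,x0:x1].astype(float); g=sub.mean(2); print(nm,'gray pct',np.percentile(g,[5,25,50,75]))
    hs=hsv[y0:y1,x0:x1]; dots=(hs[...,1]>110)&(hs[...,2]>90)
    dc=[]
    for st,c in comp(dots,4):
        ys,xs=np.nonzero(c); dc.append([xs.mean()+x0,ys.mean()+y0])
    dc=plane(m,dc,0.012); print('dots',np.round(dc,3))
    dark=(cv2.GaussianBlur(p,(3,3),0).mean(2)<68)[y0:y1,x0:x1]
    cs=max(comp(dark,200),key=lambda t:t[0][4]); 
    cnts,h=cv2.findContours(cs[1].astype(np.uint8),cv2.RETR_CCOMP,cv2.CHAIN_APPROX_NONE)
    for c,hh in zip(cnts,h[0]):
        if hh[3]>=0 and cv2.contourArea(c)>60:
            r=cv2.minAreaRect(c); ctr=plane(m,[[r[0][0]+x0,r[0][1]+y0]],0.008); print('window',ctr.round(3),np.array(r[1])*2.5,r[2])
            mid=dc[:2].mean(0) if len(dc)>=2 else None
            print('yaw from dots', np.degrees(np.arctan2(*( (mid-ctr[0])[[1,0]]))) if mid is not None else '')
    cv2.imwrite(f'pics/dark_{nm}.png',cv2.resize(cs[1].astype(np.uint8)*255,None,fx=4,fy=4))
E
```

```text
blue [  54   44  461   14 2437] [[ 0.874 -0.001  0.01 ]] rect [array([284. ,  51.1]), array([  6.3, 460.1]), np.float64(89.0)]
blue [ 215  123   49   51 2116] [[0.623 0.114 0.01 ]] rect [array([239., 148.]), array([50., 48.]), np.float64(90.0)]
yellow [ 284  126   52   52 2100] [[ 0.609 -0.062  0.01 ]] rect [array([310.2, 151.9]), array([49.8, 50.1]), np.float64(3.4)]
red [423 100  30  29 545] [[ 0.701 -0.386  0.01 ]] rect [array([437.5, 114.5]), array([28.3, 28.3]), np.float64(45.0)]
red [120 107  13  12 112] [[0.72  0.403 0.01 ]] rect [array([126., 112.]), array([11.3, 11.3]), np.float64(45.0)]
red [274 142  10  21  76] [[0.604 0.018 0.01 ]] rect [array([278.3, 151.9]), array([21.3,  5.3]), np.float64(76.8)]
red [ 35 169  14   7  81] [[0.57  0.615 0.01 ]] rect [array([ 41.5, 172. ]), array([ 6., 13.]), np.float64(90.0)]
PR gray pct [59.         69.33333333 88.         90.66666667]
dots [[0.544 0.307 0.012]
 [0.536 0.367 0.012]]
PL gray pct [58.         65.66666667 87.33333333 90.        ]
dots [[ 0.512 -0.353  0.012]
 [ 0.496 -0.296  0.012]]
window [[ 0.468 -0.332  0.008]] [46.01578236 65.5896616 ] 74.05460357666016
yaw from dots 12.363418594592344
```

```bash
python3 -m inch '[{"grip":1,"travel":[-3.5,-2.9,0],"twist":0},{"grip":1,"travel":[-7.3,-6,0],"twist":0},{"grip":1,"travel":[-11,-9,0],"twist":0},{"grip":1,"travel":[-14.5,-12,0],"twist":0},{"grip":1,"travel":[-18,-15,0],"twist":0}]'
python3 -m inch '[{"grip":1,"travel":[-3.5,-2.9,0],"twist":0},{"grip":1,"travel":[-7.3,-6,0],"twist":0},{"grip":1,"travel":[-11,-9,0],"twist":0},{"grip":1,"travel":[-14.5,-12,0],"twist":0},{"grip":1,"travel":[-18,-15,0],"twist":0}]'
```

```text
time: 0.65
eef_pos: [0.3597, 0.4212, 0.2384]
eef_rot: [-0.583, -3.087, 0.001]
ft_force: [1.0, 0.4, 0.0]
finger_gap: 0.0883
time: 1.15
eef_pos: [0.4725, 0.2158, 0.2386]
eef_rot: [0.584, 3.087, 0.0]
ft_force: [0.2, 1.1, 0.3]
finger_gap: 0.0879
```

```bash
python3 -m inch '[{"grip":1,"travel":[-3.5,-2.8,0],"twist":-0.1},{"grip":1,"travel":[-7,-5.6,0],"twist":-0.2},{"grip":1,"travel":[-11,-8.8,0],"twist":-0.32},{"grip":1,"travel":[-14.5,-11.6,0],"twist":-0.32},{"grip":1,"travel":[-16.8,-13.4,0],"twist":-0.32}]'
python3 -m inch '[{"grip":0.5,"travel":[0,0,0],"twist":0},{"grip":0.1,"travel":[0,0,0],"twist":0}]'
python3 - <<'E'
from h import *
s,p,d,m=snap('wrist'); cv2.imwrite('pics/w1.png',p); np.savez('w1.npz',p=p,d=d,pos=s['eef_pos'],rot=s['eef_rot'])
print(s['time'],s['finger_gap'])
E
```

```text
time: 1.65
eef_pos: [0.5805, 0.0285, 0.2384]
eef_rot: [0.088, 3.14, -0.001]
ft_force: [0.5, 0.2, 0.5]
finger_gap: 0.0882
time: 1.85
eef_pos: [0.5792, 0.0312, 0.2382]
eef_rot: [-0.087, -3.139, -0.001]
ft_force: [0.4, -0.3, -0.2]
finger_gap: 0.0744
1.85 0.07435680842988782
```

View pics/w1.png

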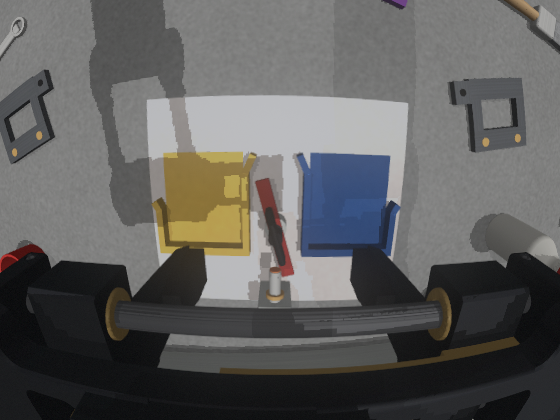

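The wrist view shows the yellow tray at (205,203), the blue tray at (347,205), the knob at (275,235), the sensor tip at about (275,270) and both plates near (25,118) and (495,115). I'll enlarge the tray area.

```bash
python3 - <<'E'
import cv2
p=cv2.imread('pics/w1.png')
c=cv2.resize(p[140:310,145:410],None,fx=3,fy=3,interpolation=cv2.INTER_CUBIC)
for i in range(0,265,20): cv2.line(c,(i*3,0),(i*3,4),(0,255,0),1)
cv2.imwrite('pics/w1c.png',c)
E
```

```text
(no output)
```

View pics/w1c.png

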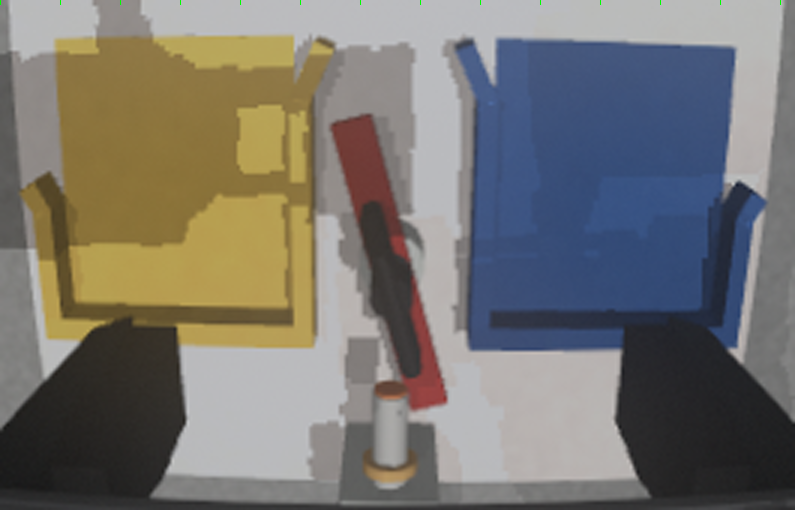

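```bash
python3 - <<'E'
from h import *
z=np.load('w1.npz'); s={'eef_pos':z['pos'],'eef_rot':z['rot']}; m=vision.camera_model('wrist')
def P(c,zz): return plane(m,np.array(c,float)/3+[145,140],zz,s)[:,:2]
pts={'Y outer back corners z20':([(315,347),(48,338)],.02),'B outer':([(470,349),(738,347)],.02),
'Y strip z0':([(72,306),(290,309)],0.0),'Y strip z20':([(65,318),(293,325)],.02),
'B strip z0':([(492,311),(718,312)],0.0),'B strip z20':([(490,327),(722,326)],.02),
'Y longwall outer':([(315,347),(316,98)],.02),'B longwall outer':([(470,349),(475,103)],.02),
'Y longwall inner':([(292,310),(292,110)],.02),'B longwall inner':([(490,320),(497,105)],.02),
'bar corners':([(331,126),(372,114),(410,408),(447,401)],.03),
'wing ends':([(372,204),(411,376)],.06),'tip':([(390,384)],.049)}
for k,(c,zz) in pts.items():
    w=P(c,zz); v=w[1]-w[0] if len(w)>1 else np.zeros(2); print(k,w.round(4).tolist(),'len',np.linalg.norm(v).round(4),'ang',np.degrees(np.arctan2(v[1],v[0])).round(1))
E
```

```text
Y outer back corners z20 [[0.6754, -0.0089], [0.6674, -0.1244]] len 0.1158 ang -94.0
B outer [[0.6799, 0.0548], [0.6882, 0.1708]] len 0.1163 ang 85.9
Y strip z0 [[0.661, -0.1185], [0.6663, -0.0204]] len 0.0982 ang 86.9
Y strip z20 [[0.6583, -0.1147], [0.6651, -0.017]] len 0.0979 ang 86.0
B strip z0 [[0.672, 0.0659], [0.68, 0.1673]] len 0.1017 ang 85.5
B strip z20 [[0.6705, 0.0633], [0.6776, 0.1626]] len 0.0996 ang 85.9
Y longwall outer [[0.6754, -0.0089], [0.5723, 0.0]] len 0.1035 ang 175.1
B longwall outer [[0.6799, 0.0548], [0.5776, 0.0602]] len 0.1024 ang 177.0
Y longwall inner [[0.6584, -0.0168], [0.5763, -0.0095]] len 0.0824 ang 174.9
B longwall inner [[0.6673, 0.0633], [0.5788, 0.0685]] len 0.0887 ang 176.6
bar corners [[0.5813, 0.0058], [0.5777, 0.0212], [0.7006, 0.0289], [0.6982, 0.0442]] len 0.0159 ang 103.2
wing ends [[0.6034, 0.0204], [0.6706, 0.0304]] len 0.0679 ang 8.5
tip [[0.6792, 0.0221]] len 0.0 ang 0.0
```

The tray sizes check out: 116 mm outer width, 180 mm spacing, about −4° yaw. Blue home is (0.627,0.1165), yellow home (0.615,−0.063) and the knob (0.640,0.0253), with q≈0.17. Next, plate_right in the same picture.

```bash
python3 - <<'E'
import cv2,numpy as np
p=cv2.imread('pics/w1.png')
a=cv2.resize(p[65:165,440:540],None,fx=4,fy=4,interpolation=cv2.INTER_CUBIC)
b=cv2.resize(p[65:165,0:65],None,fx=4,fy=4,interpolation=cv2.INTER_CUBIC)
c=np.clip(np.hstack([a,b]).astype(float)*1.4,0,255).astype(np.uint8)
cv2.imwrite('pics/w1p.png',c)
E
```

```text
(no output)
```

View pics/w1p.png

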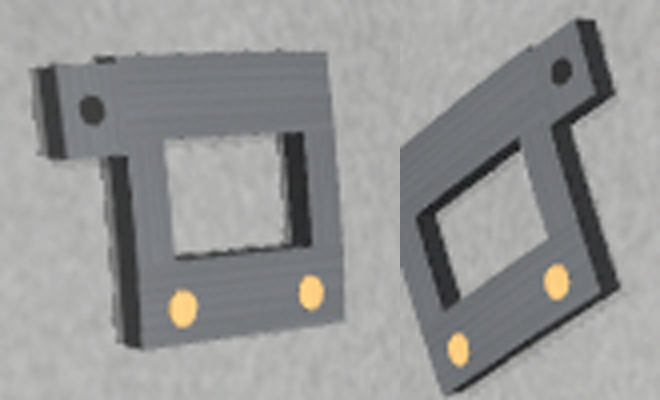

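```bash
python3 - <<'E'
from h import *
z=np.load('w1.npz'); s={'eef_pos':z['pos'],'eef_rot':z['rot']}; m=vision.camera_model('wrist')
P=lambda c,o,zz: plane(m,np.array(c,float)/4+o,zz,s)[:,:2]
def rep(n,w):
    for i in range(len(w)):
        v=w[(i+1)%len(w)]-w[i]; print(n,w[i].round(4),np.linalg.norm(v).round(4),np.degrees(np.arctan2(v[1],v[0])).round(1))
rep('PR win',P([(165,139),(303,133),(312,244),(175,258)],[440,65],.012)); 
rep('PR nose,tail',P([(140,347),(343,318),(328,52)],[440,65],.012))
rep('PR dots',P([(183,309),(311,293)],[440,65],.012))
w=P([(165,139),(303,133),(312,244),(175,258)],[440,65],.012); print('PR win centre',w.mean(0))
w=P([(18,217),(120,140),(147,240),(50,308)],[0,65],.012); rep('PL win',w); print(w.mean(0))
rep('PL dots',P([(58,349),(157,282)],[0,65],.012))
E
```

```text
PR win [0.4878 0.2987] 0.0636 96.5
PR win [0.4806 0.3619] 0.0388 7.6
PR win [0.5191 0.367 ] 0.0641 -83.1
PR win [0.5268 0.3033] 0.0392 -173.2
PR nose,tail [0.5565 0.2899] 0.0957 97.2
PR nose,tail [0.5446 0.3848] 0.0944 -174.3
PR nose,tail [0.4507 0.3754] 0.1361 -38.9
PR dots [0.5436 0.3075] 0.0604 97.0
PR dots [0.5363 0.3675] 0.0604 -83.0
PR win centre [0.50356619 0.3327231 ]
PL win [ 0.4591 -0.3669] 0.0627 105.3
PL win [ 0.4427 -0.3064] 0.0386 13.7
PL win [ 0.4802 -0.2973] 0.0589 -74.6
PL win [ 0.4958 -0.3541] 0.0388 -160.7
[ 0.46943706 -0.33118453]
PL dots [ 0.5114 -0.3527] 0.0602 105.4
PL dots [ 0.4955 -0.2947] 0.0602 -74.6
```

```bash
python3 -m inch '[{"grip":0.2,"travel":[1.4,4.5,0],"twist":-0.1},{"grip":0.2,"travel":[2.8,9,0],"twist":-0.178},{"grip":0.2,"travel":[4.2,13.5,0],"twist":-0.178},{"grip":0.2,"travel":[5.6,18,0],"twist":-0.178},{"grip":0.2,"travel":[7,22.5,0],"twist":-0.178}]'
cat > st.py <<'E'
from h import *
import sys
# st.py X Y YAW(deg of plate x) [Z] : shift needed in tool axes (cm), twist
s=monitor.state(); M=R.from_rotvec(s['eef_rot']).as_matrix()
yaw=np.degrees(np.arctan2(M[1,1],M[0,1]))-90
X,Y,W=map(float,sys.argv[1:4]); Z=float(sys.argv[4]) if len(sys.argv)>4 else s['eef_pos'][2]
d=np.array([X,Y,Z])-s['eef_pos']
print('t',s['time'],'pos',s['eef_pos'].round(4),'yaw',round(yaw,2),'gap',round(s['finger_gap'],4),'F',s['ft_force'].round(1),'j6',s['joints'][5].round(2))
print('tilt',np.degrees(np.arccos(-M[2,2])).round(2),'travel cm',(M.T@d*100).round(2),'twist',np.radians(yaw-W).round(3))
E
python3 st.py .5036 .3327 7
```

```text
time: 2.4
eef_pos: [0.5196, 0.263, 0.2389]
eef_rot: [-0.198, 3.135, 0.001]
ft_force: [1.0, -0.3, 0.3]
finger_gap: 0.0304
t 2.4 pos [0.5196 0.263  0.2389] yaw 7.24 gap 0.0304 F [ 1.  -0.3  0.3] j6 -1.27
tilt 0.03 travel cm [0.7  7.11 0.  ] twist 0.004
```

```bash
python3 -m inch '[{"grip":0.2,"travel":[0.3,3.5,3],"twist":0},{"grip":0.2,"travel":[0.7,7.1,6],"twist":0},{"grip":0.2,"travel":[0.7,7.1,10.5],"twist":0},{"grip":0.2,"travel":[0.7,7.1,14],"twist":0},{"grip":0.2,"travel":[0.7,7.1,14],"twist":0}]'
python3 - <<'E'
from h import *
s,p,d,m=snap('wrist'); cv2.imwrite('pics/w2.png',p); np.savez('w2.npz',p=p,d=d,pos=s['eef_pos'],rot=s['eef_rot'])
E
python3 st.py .5036 .3327 7 .003
```

```text
time: 2.9
eef_pos: [0.4999, 0.3286, 0.0927]
eef_rot: [0.199, -3.124, 0.008]
ft_force: [-0.7, -1.0, -0.4]
finger_gap: 0.018
t 2.95 pos [0.5023 0.3294 0.096 ] yaw 7.25 gap 0.0178 F [1.1 0.9 0.6] j6 -1.16
tilt 0.39 travel cm [-0.22  0.33  9.3 ] twist 0.004
```

View pics/w2.png

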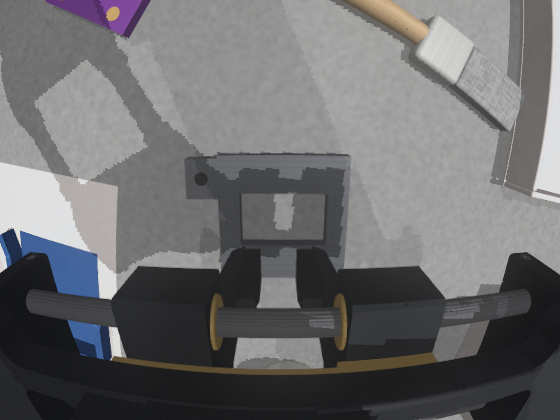

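The fingers hang above plate_right, whose window spans about (241–327, 193–243). I'll check its centre from this view.

```bash
python3 - <<'E'
from h import *
z=np.load('w2.npz'); s={'eef_pos':z['pos'],'eef_rot':z['rot']}; m=vision.camera_model('wrist')
w=plane(m,[(241,193),(326.5,193),(327,241),(241,242)],.012,s)[:,:2]
for i in range(4):
    v=w[(i+1)%4]-w[i]; print(w[i].round(4),np.linalg.norm(v).round(4),np.degrees(np.arctan2(v[1],v[0])).round(1))
print(w.mean(0))
w=plane(m,[(219,156),(350,155)],.012,s)[:,:2]; print('tail',w.round(4),np.linalg.norm(w[1]-w[0]))
p=cv2.imread('pics/w2.png');cv2.imwrite('pics/w2c.png',cv2.resize(p[140:290,170:370],None,fx=4,fy=4,interpolation=cv2.INTER_CUBIC))
E
python3 st.py .5036 .3327 7 .003
```

```text
[0.4867 0.2992] 0.0617 97.4
[0.4788 0.3605] 0.0374 10.4
[0.5156 0.3672] 0.0651 -82.0
[0.5246 0.3028] 0.0381 -174.7
[0.50141875 0.33241208]
tail [[0.4618 0.2808]
 [0.449  0.3729]] 0.09297643334286405
t 2.95 pos [0.5023 0.3294 0.096 ] yaw 7.25 gap 0.0178 F [1.1 0.9 0.6] j6 -1.16
tilt 0.39 travel cm [-0.22  0.33  9.3 ] twist 0.004
```

View pics/w2c.png

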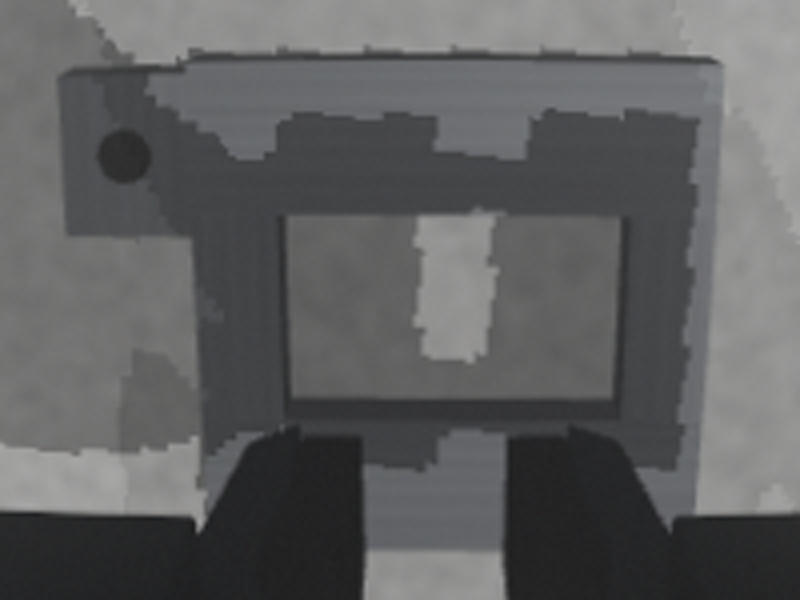

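```bash
python3 -m inch '[{"grip":0.2,"travel":[-0.15,0.3,3],"twist":0},{"grip":0.2,"travel":[-0.15,0.3,6],"twist":0},{"grip":0.2,"travel":[-0.15,0.3,7],"twist":0},{"grip":0.2,"travel":[-0.15,0.3,7],"twist":0}]'
python3 st.py .5034 .3326 7 .004
```

```text
time: 3.35
eef_pos: [0.5068, 0.3328, 0.0291]
eef_rot: [0.195, -3.135, 0.0]
ft_force: [-0.2, 0.6, -0.1]
finger_gap: 0.0172
t 3.35 pos [0.5068 0.3328 0.0291] yaw 7.12 gap 0.0172 F [-0.2  0.6 -0.1] j6 -1.16
tilt 0.04 travel cm [0.34 0.02 2.51] twist 0.002
```

```bash
python3 -m inch '[{"grip":0.2,"travel":[0.34,0,0.8],"twist":0},{"grip":0.2,"travel":[0.34,0,1.7],"twist":0},{"grip":0.2,"travel":[0.34,0,2.5],"twist":0},{"grip":0.2,"travel":[0.34,0,2.5],"twist":0}]'
python3 st.py .5034 .3326 7 .004
```

```text
time: 3.75
eef_pos: [0.503, 0.3318, 0.0027]
eef_rot: [0.195, -3.134, 0.001]
ft_force: [0.6, -0.2, 0.0]
finger_gap: 0.0177
t 3.75 pos [0.503  0.3318 0.0027] yaw 7.11 gap 0.0177 F [ 0.6 -0.2  0. ] j6 -1.15
tilt 0.11 travel cm [-0.05  0.07 -0.13] twist 0.002
```

Inside the window with no contact. Now I'll open against the window sides.

```bash
python3 -m inch '[{"grip":0.3,"travel":[0,0,-0.1],"twist":0},{"grip":0.36,"travel":[0,0,-0.1],"twist":0},{"grip":0.36,"travel":[0,0,-0.1],"twist":0}]'
python3 st.py .5034 .3326 7 .004
python3 -m inch '[{"grip":0.45,"travel":[0,0,0],"twist":0},{"grip":0.5,"travel":[0,0,0],"twist":0},{"grip":0.5,"travel":[0,0,0],"twist":0}]'
```

```text
time: 4.05
eef_pos: [0.5042, 0.3325, 0.0052]
eef_rot: [-0.195, 3.135, 0.001]
ft_force: [-0.4, -0.5, 0.3]
finger_gap: 0.0318
t 4.05 pos [0.5042 0.3325 0.0052] yaw 7.11 gap 0.0318 F [-0.4 -0.5  0.3] j6 -1.15
tilt 0.05 travel cm [0.08 0.02 0.12] twist 0.002
time: 4.35
eef_pos: [0.504, 0.3324, 0.005]
eef_rot: [-0.195, 3.135, 0.0]
ft_force: [-0.1, 0.0, 1.4]
finger_gap: 0.0378
```

```bash
python3 -m inch '[{"grip":0.5,"travel":[0.1,-0.6,0],"twist":0},{"grip":0.5,"travel":[0.4,-2.4,0],"twist":0},{"grip":0.5,"travel":[0.9,-5,0],"twist":0},{"grip":0.5,"travel":[1.3,-7.6,0],"twist":0},{"grip":0.5,"travel":[1.8,-10,0],"twist":0}]'
python3 st.py .4853 -.0539 -4 .005
```

```text
time: 4.85
eef_pos: [0.4984, 0.2297, 0.0051]
eef_rot: [-0.195, 3.135, 0.001]
ft_force: [0.5, 2.5, 0.7]
finger_gap: 0.0373
t 4.85 pos [0.4984 0.2297 0.0051] yaw 7.11 gap 0.0373 F [0.5 2.5 0.7] j6 -1.31
tilt 0.07 travel cm [ 4.810e+00 -2.798e+01 -2.000e-02] twist 0.194
```

```bash
python3 -m inch '[{"grip":0.5,"travel":[0.4,-2.6,0],"twist":0.03},{"grip":0.5,"travel":[0.9,-5.4,0],"twist":0.07},{"grip":0.5,"travel":[1.4,-8.2,0],"twist":0.12},{"grip":0.5,"travel":[1.9,-11,0],"twist":0.16},{"grip":0.5,"travel":[2.3,-13.4,0],"twist":0.194}]'
python3 st.py .4853 -.0539 -4 .005
```

```text
time: 5.35
eef_pos: [0.4917, 0.0935, 0.0051]
eef_rot: [0.113, 3.139, 0.001]
ft_force: [1.0, 3.5, 1.6]
finger_gap: 0.0375
t 5.35 pos [0.4917 0.0935 0.0051] yaw -4.14 gap 0.0375 F [1.  3.5 1.6] j6 -1.36
tilt 0.05 travel cm [ -0.43 -14.75  -0.  ] twist -0.002
```

```bash
python3 -m inch '[{"grip":0.5,"travel":[0,-2.6,0],"twist":0},{"grip":0.5,"travel":[-0.1,-5.4,0],"twist":0},{"grip":0.5,"travel":[-0.2,-8.2,0],"twist":0},{"grip":0.5,"travel":[-0.3,-11,0],"twist":0},{"grip":0.5,"travel":[-0.4,-13.5,0],"twist":0}]'
python3 -m inch '[{"grip":0.5,"travel":[0,-1,0],"twist":0},{"grip":0.5,"travel":[0,-1.2,0],"twist":0},{"grip":0.5,"travel":[0,-1.2,0],"twist":0}]'
python3 st.py .4853 -.0539 -4 .005
python3 - <<'E'
from h import *
for n in ['wrist','top']:
    s,p,d,m=snap(n); cv2.imwrite(f'pics/{n}3.png',p); np.savez(f'{n}3.npz',p=p,d=d,pos=s['eef_pos'],rot=s['eef_rot'])
E
```

```text
time: 5.85
eef_pos: [0.4859, -0.0411, 0.005]
eef_rot: [0.111, 3.14, 0.001]
ft_force: [1.4, 4.0, 3.2]
finger_gap: 0.0372
time: 6.15
eef_pos: [0.4854, -0.0525, 0.005]
eef_rot: [-0.11, -3.139, 0.002]
ft_force: [-2.0, -4.4, 6.3]
finger_gap: 0.0371
t 6.15 pos [ 0.4854 -0.0525  0.005 ] yaw -4.01 gap 0.0371 F [-2.  -4.4  6.3] j6 -1.66
tilt 0.07 travel cm [-0.   -0.14 -0.  ] twist -0.0
```

View pics/wrist3.png

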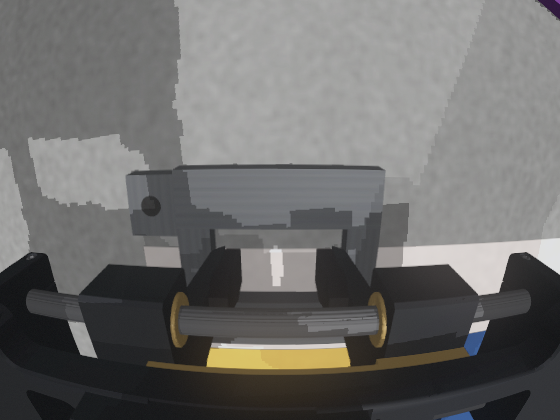

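View pics/top3.png

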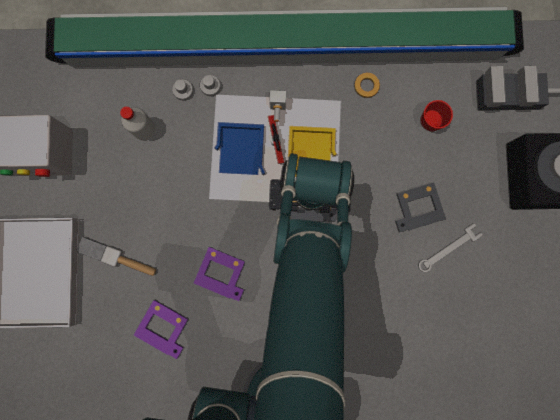

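```bash
python3 - <<'E'
from h import *
z=np.load('wrist3.npz'); s={'eef_pos':z['pos'],'eef_rot':z['rot']}; m=vision.camera_model('wrist')
p=z['p'];cv2.imwrite('pics/w3c.png',cv2.resize(p[150:310,115:405],None,fx=2.7,fy=2.7,interpolation=cv2.INTER_CUBIC))
w=plane(m,[(179,169),(384,168.5)],.012,s)[:,:2]; v=w[1]-w[0]; print(w.round(4),np.linalg.norm(v),np.degrees(np.arctan2(v[1],v[0]))-90)
c=w.mean(0); a=np.arctan2(v[1],v[0])-np.pi/2; print('origin',c+.048*np.array([np.cos(a),np.sin(a)]), s['eef_pos'])
E
```

```text
[[ 0.433  -0.0933]
 [ 0.4392 -0.0021]] 0.09138328916521082 -3.8445727546922797
origin [ 0.48398928 -0.05091833] [ 0.48535946 -0.05253243  0.00498811]
```

View pics/w3c.png

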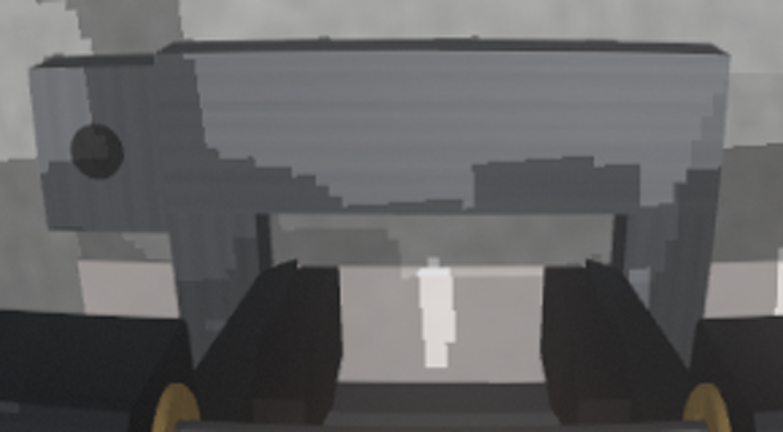

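```bash
python3 -m inch '[{"grip":0.5,"travel":[-0.5,-0.1,0],"twist":0},{"grip":0.5,"travel":[-1.6,-0.1,0],"twist":0},{"grip":0.5,"travel":[-2.8,-0.1,0],"twist":0},{"grip":0.5,"travel":[-4,-0.1,0],"twist":0},{"grip":0.5,"travel":[-5,-0.1,0],"twist":0}]'
python3 st.py .615 -.063 -4 .005
```

```text
time: 6.75
eef_pos: [0.5252, -0.0552, 0.0042]
eef_rot: [-0.105, -3.116, -0.0]
ft_force: [-32.7, -2.0, 40.4]
finger_gap: 0.0369
t 6.75 pos [ 0.5252 -0.0552  0.0042] yaw -3.85 gap 0.0369 F [-32.7  -2.   40.4] j6 -1.65
tilt 1.36 travel cm [-9.01 -0.18 -0.29] twist 0.003
```

Fx is −33 N and Fz +40 N, with a 10 mm lag. The clamped plate is being pressed into the table or is binding. I'll loosen the grip to a loose fit and re-read before pushing on.

```bash
python3 -m inch '[{"grip":0.5,"travel":[0.8,0,-0.1],"twist":0},{"grip":0.38,"travel":[0.8,0,-0.1],"twist":0},{"grip":0.38,"travel":[0.8,0,-0.1],"twist":0}]'
python3 st.py .615 -.063 -4 .005
python3 - <<'E'
from h import *
for n in ['wrist','side']:
    s,p,d,m=snap(n); cv2.imwrite(f'pics/{n}4.png',p); np.savez(f'{n}4.npz',p=p,d=d,pos=s['eef_pos'],rot=s['eef_rot'])
cv2.imwrite('pics/side4c.png',cv2.resize(p[150:330,200:420],None,fx=3.3,fy=3.3,interpolation=cv2.INTER_CUBIC))
E
```

```text
time: 7.05
eef_pos: [0.5271, -0.0553, 0.0052]
eef_rot: [-0.108, -3.139, 0.0]
ft_force: [0.2, -0.0, -0.0]
finger_gap: 0.0337
t 7.05 pos [ 0.5271 -0.0553  0.0052] yaw -3.95 gap 0.0337 F [ 0.2 -0.  -0. ] j6 -1.65
tilt 0.03 travel cm [-8.82 -0.16  0.01] twist 0.001
```

View pics/wrist4.png

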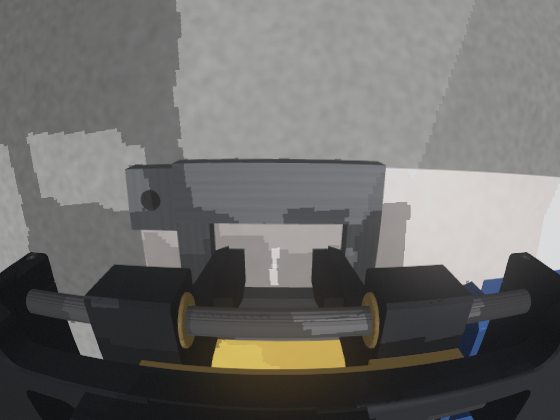

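View pics/side4c.png

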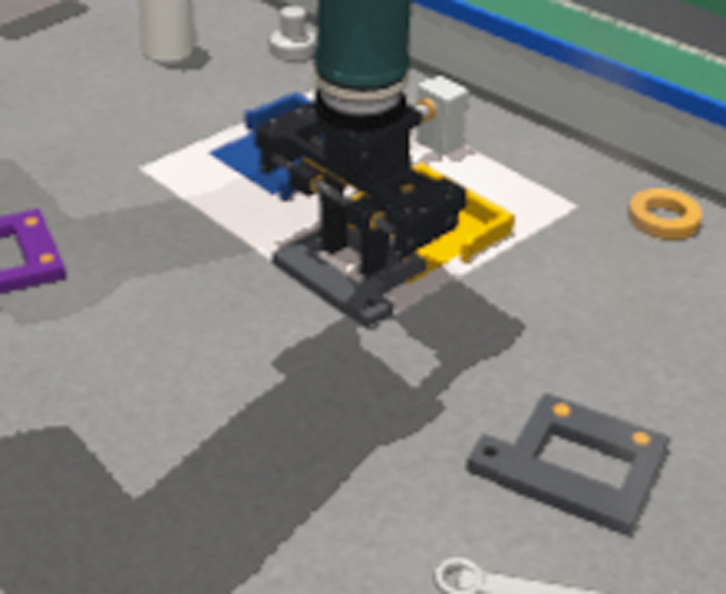

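Force is gone, and both views show the plate lying flat just at the yellow mouth. I'll push with a loose fit, both fingertips on the window's front edge.

```bash
python3 -m inch '[{"grip":0.4,"travel":[-0.4,-0.1,0],"twist":0},{"grip":0.4,"travel":[-0.9,-0.1,0],"twist":0},{"grip":0.4,"travel":[-1.4,-0.1,0],"twist":0},{"grip":0.4,"travel":[-1.9,-0.1,0],"twist":0},{"grip":0.4,"travel":[-2.4,-0.1,0],"twist":0}]'
python3 st.py .615 -.063 -4 .005
```

```text
time: 7.65
eef_pos: [0.5502, -0.0583, 0.0055]
eef_rot: [-0.109, -3.136, -0.0]
ft_force: [-6.6, 0.5, 6.1]
finger_gap: 0.0353
t 7.65 pos [ 0.5502 -0.0583  0.0055] yaw -4.0 gap 0.0353 F [-6.6  0.5  6.1] j6 -1.65
tilt 0.24 travel cm [-6.5  -0.01  0.02] twist 0.0
```

```bash
python3 -m inch '[{"grip":0.4,"travel":[-0.5,0,-0.05],"twist":0},{"grip":0.4,"travel":[-1,0,-0.05],"twist":0},{"grip":0.4,"travel":[-1.5,0,-0.05],"twist":0},{"grip":0.4,"travel":[-2,0,-0.1],"twist":0},{"grip":0.4,"travel":[-2.5,0,-0.1],"twist":0}]'
python3 st.py .615 -.063 -4 .005
python3 - <<'E'
from h import *
for n in ['wrist']:
    s,p,d,m=snap(n); cv2.imwrite(f'pics/{n}5.png',p); np.savez(f'{n}5.npz',p=p,d=d,pos=s['eef_pos'],rot=s['eef_rot'])
E
```

```text
time: 8.15
eef_pos: [0.5768, -0.0602, 0.0066]
eef_rot: [-0.11, -3.14, 0.0]
ft_force: [-1.6, -0.5, -1.6]
finger_gap: 0.0351
t 8.15 pos [ 0.5768 -0.0602  0.0066] yaw -4.0 gap 0.0351 F [-1.6 -0.5 -1.6] j6 -1.65
tilt 0.01 travel cm [-3.83 -0.01  0.16] twist 0.0
```

View pics/wrist5.png

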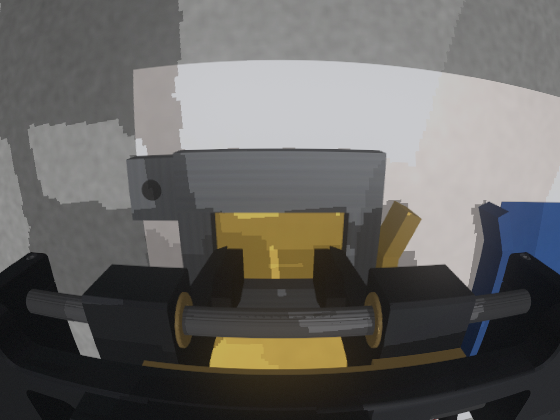

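```bash
python3 -m inch '[{"grip":0.4,"travel":[-0.6,0,0],"twist":0},{"grip":0.4,"travel":[-1.3,0,0],"twist":0},{"grip":0.4,"travel":[-2,0,0],"twist":0},{"grip":0.4,"travel":[-2.7,0,0],"twist":0},{"grip":0.4,"travel":[-3.3,0,0],"twist":0}]'
python3 st.py .615 -.063 -4 .005
python3 -m inch '[{"grip":0.4,"travel":[-0.2,0,0],"twist":0},{"grip":0.4,"travel":[-0.4,0,0],"twist":0},{"grip":0.4,"travel":[-0.6,0,0],"twist":0}]'
python3 - <<'E'
from h import *
for n in ['wrist']:
    s,p,d,m=snap(n); cv2.imwrite(f'pics/{n}6.png',p); np.savez(f'{n}6.npz',p=p,d=d,pos=s['eef_pos'],rot=s['eef_rot'])
E
```

```text
time: 8.7
eef_pos: [0.6101, -0.0626, 0.0068]
eef_rot: [0.11, 3.14, -0.0]
ft_force: [-2.1, 0.6, 0.6]
finger_gap: 0.0354
t 8.7 pos [ 0.6101 -0.0626  0.0068] yaw -4.0 gap 0.0354 F [-2.1  0.6  0.6] j6 -1.64
tilt 0.01 travel cm [-0.5  -0.01  0.18] twist 0.0
time: 9.0
eef_pos: [0.6146, -0.0629, 0.0068]
eef_rot: [-0.11, -3.138, -0.0]
ft_force: [-4.4, -0.3, 3.2]
finger_gap: 0.0352
```

View pics/wrist6.png

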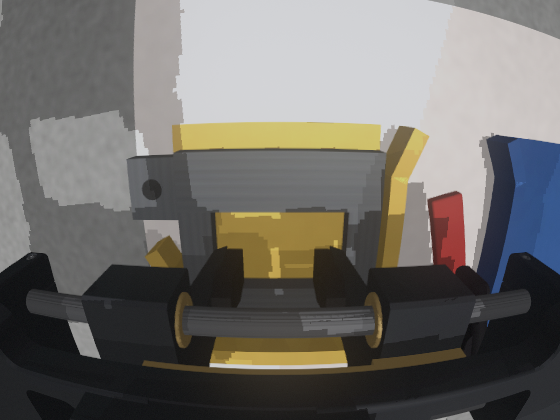

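```bash
cat > tail.py <<'E'
from h import *
import sys
f=sys.argv[1]; c=np.array(sys.argv[2:6],float).reshape(2,2); H=np.array(sys.argv[6:8],float)
z=np.load(f); s={'eef_pos':z['pos'],'eef_rot':z['rot']}; m=vision.camera_model('wrist')
w=plane(m,c,.012,s)[:,:2]; v=w[1]-w[0]; a=np.arctan2(v[1],v[0])-np.pi/2
o=w.mean(0)+.048*np.array([np.cos(a),np.sin(a)]); t=np.radians(-4); X=np.array([np.cos(t),np.sin(t)]);Y=np.array([-X[1],X[0]])
print('width',np.linalg.norm(v).round(4),'yaw',np.degrees(a).round(2),'origin',o.round(4),'tray rel',((o-H)@X).round(4),((o-H)@Y).round(4),'tool rel',((s['eef_pos'][:2]-H)@X).round(4),((s['eef_pos'][:2]-H)@Y).round(4))
E
python3 tail.py wrist6.npz 175 152 385 152 .615 -.063; python3 tail.py wrist5.npz 175 152 385 152 .615 -.063
```

```text
width 0.0941 yaw -3.99 origin [ 0.6059 -0.0616] tray rel -0.0092 0.0008 tool rel -0.0004 0.0001
width 0.0938 yaw -3.99 origin [ 0.568  -0.0589] tray rel -0.0471 0.0008 tool rel -0.0383 0.0001
```

```bash
python3 -m inch '[{"grip":0.4,"travel":[-0.2,0,0],"twist":0},{"grip":0.4,"travel":[-0.4,0,0],"twist":0},{"grip":0.4,"travel":[-0.6,0,0],"twist":0}]'
python3 -m inch '[{"grip":0.4,"travel":[-0.15,0,0],"twist":0},{"grip":0.4,"travel":[-0.3,0,0],"twist":0}]'
python3 -m inch '[{"grip":0.4,"travel":[-0.1,0,0],"twist":0},{"grip":0.4,"travel":[-0.1,0,0],"twist":0}]'
```

```text
time: 9.35
eef_pos: [0.621, -0.0633, 0.0068]
eef_rot: [-0.11, -3.139, -0.0]
ft_force: [-4.5, 0.6, 3.1]
finger_gap: 0.0348
time: 9.55
eef_pos: [0.6224, -0.0634, 0.0067]
eef_rot: [-0.109, -3.135, -0.0]
ft_force: [-12.5, 1.1, 10.0]
finger_gap: 0.0357
time: 9.75
eef_pos: [0.6224, -0.0634, 0.0067]
eef_rot: [-0.109, -3.133, -0.001]
ft_force: [-12.0, 0.5, 11.0]
finger_gap: 0.0352
```

```bash
python3 -m inch '[{"grip":0.4,"travel":[-0.1,0,-0.05],"twist":0},{"grip":0.4,"travel":[-0.2,0,-0.05],"twist":0},{"grip":0.4,"travel":[-0.2,0,-0.05],"twist":0}]'
python3 - <<'E'
from h import *
for n in ['wrist']:
    s,p,d,m=snap(n); cv2.imwrite(f'pics/{n}7.png',p); np.savez(f'{n}7.npz',p=p,d=d,pos=s['eef_pos'],rot=s['eef_rot'])
cv2.imwrite('pics/w7c.png',cv2.resize(p[100:400,120:440],None,fx=2,fy=2))
E
python3 tail.py wrist7.npz 175 152 385 152 .615 -.063
```

```text
time: 10.05
eef_pos: [0.6225, -0.0634, 0.0066]
eef_rot: [-0.109, -3.129, -0.001]
ft_force: [-16.1, 1.2, 13.0]
finger_gap: 0.0354
width 0.0943 yaw -3.97 origin [ 0.6138 -0.0621] tray rel -0.0012 0.0008 tool rel 0.0075 0.0001
```

View pics/w7c.png

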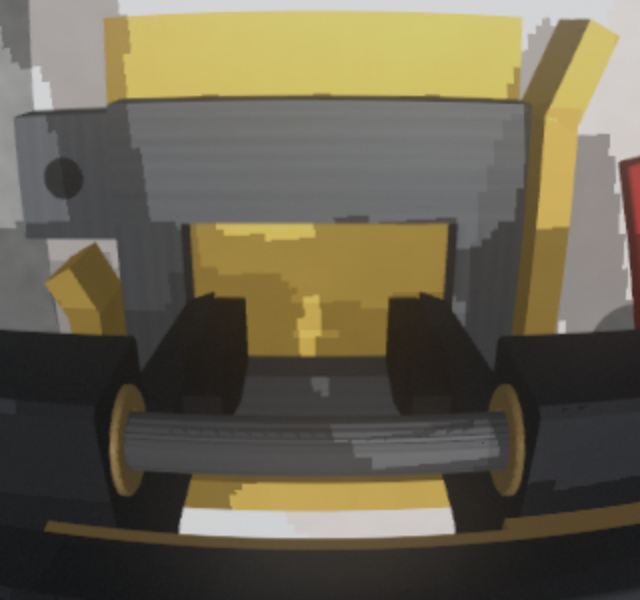

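The advance stopped against the back stop at about 16 N, with no further motion. I'll back off, narrow the fingers and rise.

```bash
python3 -m inch '[{"grip":0.3,"travel":[0.6,0,0],"twist":0},{"grip":0.25,"travel":[1.2,0,0],"twist":0},{"grip":0.2,"travel":[1.3,0,0],"twist":0},{"grip":0.2,"travel":[1.3,0,0],"twist":0}]'
python3 -m inch '[{"grip":0.2,"travel":[0,0,-1],"twist":0},{"grip":0.2,"travel":[0,0,-4],"twist":0},{"grip":0.2,"travel":[0,0,-9],"twist":0},{"grip":0.2,"travel":[0,0,-14],"twist":0},{"grip":0.2,"travel":[0,0,-18],"twist":0}]'
python3 st.py .469 -.332 15.4 .19
```

```text
time: 10.5
eef_pos: [0.6151, -0.0629, 0.0075]
eef_rot: [0.11, 3.138, -0.0]
ft_force: [-0.6, -0.2, 0.5]
finger_gap: 0.0174
time: 11.0
eef_pos: [0.6157, -0.0631, 0.1915]
eef_rot: [0.109, 3.135, -0.001]
ft_force: [0.7, -0.5, 0.8]
finger_gap: 0.0176
t 11.0 pos [ 0.6157 -0.0631  0.1915] yaw -4.0 gap 0.0176 F [ 0.7 -0.5  0.8] j6 -1.64
tilt 0.24 travel cm [ 12.76 -27.85   0.1 ] twist -0.339
```

```bash
python3 -m inch '[{"grip":0.2,"travel":[1.8,-4,0],"twist":0},{"grip":0.2,"travel":[3.6,-8,0],"twist":-0.05},{"grip":0.2,"travel":[5.4,-12,0],"twist":-0.1},{"grip":0.2,"travel":[7.2,-16,0],"twist":-0.17},{"grip":0.2,"travel":[9,-20,0],"twist":-0.23}]'
python3 st.py .469 -.332 9 .1
```

```text
time: 11.5
eef_pos: [0.5103, -0.2577, 0.1886]
eef_rot: [-0.256, 3.129, -0.002]
ft_force: [0.5, 0.1, 0.7]
finger_gap: 0.0176
t 11.5 pos [ 0.5103 -0.2577  0.1886] yaw 9.36 gap 0.0176 F [0.5 0.1 0.7] j6 -2.25
tilt 0.14 travel cm [ 5.3  -6.65  8.86] twist 0.006
```

```bash
python3 -m inch '[{"grip":0.2,"travel":[2.7,-3.3,2],"twist":0},{"grip":0.2,"travel":[5.3,-6.6,5],"twist":0},{"grip":0.2,"travel":[5.3,-6.6,8.8],"twist":0},{"grip":0.2,"travel":[5.3,-6.6,8.8],"twist":0}]'
python3 - <<'E'
from h import *
for n in ['wrist']:
    s,p,d,m=snap(n); cv2.imwrite(f'pics/{n}8.png',p); np.savez(f'{n}8.npz',p=p,d=d,pos=s['eef_pos'],rot=s['eef_rot'])
E
python3 st.py .469 -.332 9 .1
```

```text
time: 11.9
eef_pos: [0.4649, -0.3285, 0.0947]
eef_rot: [0.247, -3.125, -0.01]
ft_force: [-0.0, 0.8, -0.7]
finger_gap: 0.0179
t 11.95 pos [ 0.4668 -0.3288  0.0973] yaw 9.1 gap 0.0176 F [0.6 0.6 0.5] j6 -2.39
tilt 0.32 travel cm [-0.16 -0.35 -0.27] twist 0.002
```

View pics/wrist8.png

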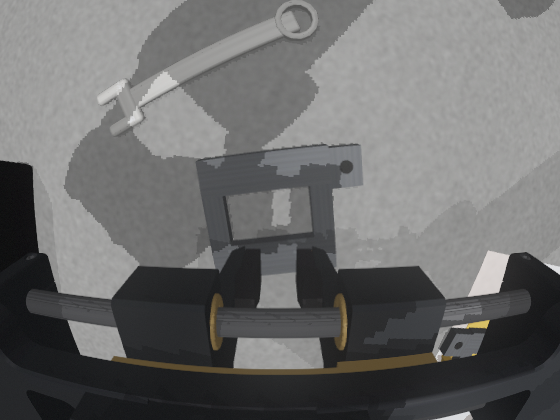

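plate_left lies below the fingers with its ear at (346,165) on its left side (+y) and its window around (270,216).

```bash
python3 - <<'E'
from h import *
z=np.load('wrist8.npz'); s={'eef_pos':z['pos'],'eef_rot':z['rot']}; m=vision.camera_model('wrist')
w=plane(m,[(224,196),(309,186),(316,237),(231,247)],.012,s)[:,:2]
for i in range(4):
    v=w[(i+1)%4]-w[i]; print(w[i].round(4),np.linalg.norm(v).round(4),np.degrees(np.arctan2(v[1],v[0])).round(1))
print(w.mean(0))
E
python3 st.py .469 -.332 9 .03
```

```text
[ 0.4574 -0.3696] 0.0623 105.7
[ 0.4405 -0.3096] 0.0401 18.3
[ 0.4786 -0.297 ] 0.0655 -73.9
[ 0.4968 -0.3599] 0.0406 -166.3
[ 0.46834801 -0.33399977]
t 11.95 pos [ 0.4668 -0.3288  0.0973] yaw 9.1 gap 0.0176 F [0.6 0.6 0.5] j6 -2.39
tilt 0.32 travel cm [-0.19 -0.38  6.73] twist 0.002
```

```bash
python3 -m inch '[{"grip":0.2,"travel":[0,-0.4,3],"twist":0},{"grip":0.2,"travel":[0,-0.4,6.5],"twist":0},{"grip":0.2,"travel":[0,-0.4,7],"twist":0},{"grip":0.2,"travel":[0,-0.4,7],"twist":0}]'
python3 st.py .4685 -.333 9 .006
```

```text
time: 12.35
eef_pos: [0.4702, -0.3331, 0.0301]
eef_rot: [0.253, -3.131, -0.0]
ft_force: [-0.1, 0.4, -0.1]
finger_gap: 0.0174
t 12.35 pos [ 0.4702 -0.3331  0.0301] yaw 9.25 gap 0.0174 F [-0.1  0.4 -0.1] j6 -2.39
tilt 0.02 travel cm [0.16 0.04 2.41] twist 0.004
```

```bash
python3 -m inch '[{"grip":0.2,"travel":[0.15,0,0.8],"twist":0},{"grip":0.2,"travel":[0.15,0,1.7],"twist":0},{"grip":0.2,"travel":[0.15,0,2.4],"twist":0},{"grip":0.2,"travel":[0.15,0,2.4],"twist":0}]'
python3 -m inch '[{"grip":0.28,"travel":[0,0,0],"twist":0},{"grip":0.33,"travel":[0,0,0],"twist":0},{"grip":0.37,"travel":[0,0,0],"twist":0},{"grip":0.37,"travel":[0,0,0],"twist":0}]'
python3 st.py .4685 -.333 9 .006
```

```text
time: 12.75
eef_pos: [0.4673, -0.3334, 0.0044]
eef_rot: [0.251, -3.13, -0.002]
ft_force: [0.5, 0.1, 0.1]
finger_gap: 0.0176
time: 13.15
eef_pos: [0.4682, -0.3341, 0.0055]
eef_rot: [-0.251, 3.131, -0.001]
ft_force: [0.3, 0.0, -0.4]
finger_gap: 0.0326
t 13.15 pos [ 0.4682 -0.3341  0.0055] yaw 9.18 gap 0.0326 F [ 0.3  0.  -0.4] j6 -2.39
tilt 0.03 travel cm [-0.05  0.1  -0.05] twist 0.003
```

Clamp, then tow left in front of the trays.

```bash
python3 -m inch '[{"grip":0.44,"travel":[0,0,-0.1],"twist":0},{"grip":0.48,"travel":[0,0,-0.1],"twist":0},{"grip":0.48,"travel":[0,0,-0.1],"twist":0}]'
python3 -m inch '[{"grip":0.48,"travel":[-0.1,0.6,0],"twist":0},{"grip":0.48,"travel":[-0.4,2.4,0],"twist":0.02},{"grip":0.48,"travel":[-0.9,5,0],"twist":0.06},{"grip":0.48,"travel":[-1.4,7.6,0],"twist":0.1},{"grip":0.48,"travel":[-1.9,10.2,0],"twist":0.14}]'
python3 st.py .4774 .127 -4 .006
```

```text
time: 13.45
eef_pos: [0.4675, -0.3336, 0.0058]
eef_rot: [0.251, -3.131, -0.001]
ft_force: [0.4, -0.2, -3.2]
finger_gap: 0.0378
time: 13.95
eef_pos: [0.4699, -0.2288, 0.0059]
eef_rot: [0.028, -3.141, -0.001]
ft_force: [0.6, -0.1, -3.1]
finger_gap: 0.0382
t 13.95 pos [ 0.4699 -0.2288  0.0059] yaw 1.04 gap 0.0382 F [ 0.6 -0.1 -3.1] j6 -2.09
tilt 0.05 travel cm [-1.390e+00  3.556e+01  1.000e-02] twist 0.088
```

Fz is −3 N, so the plate is almost being carried. I'll lower it 1 mm so it slides, and go on.

```bash
python3 -m inch '[{"grip":0.48,"travel":[-0.1,2.6,0.08],"twist":0.03},{"grip":0.48,"travel":[-0.2,5.4,0.08],"twist":0.06},{"grip":0.48,"travel":[-0.3,8.2,0.08],"twist":0.088},{"grip":0.48,"travel":[-0.4,11,0.08],"twist":0.088},{"grip":0.48,"travel":[-0.5,13.8,0.08],"twist":0.088}]'
python3 st.py .4774 .127 -4 .006
```

```text
time: 14.45
eef_pos: [0.4727, -0.091, 0.0057]
eef_rot: [0.106, 3.139, -0.001]
ft_force: [0.4, -0.6, -2.2]
finger_gap: 0.0378
t 14.45 pos [ 0.4727 -0.091   0.0057] yaw -3.88 gap 0.0378 F [ 0.4 -0.6 -2.2] j6 -1.74
tilt 0.04 travel cm [ 1.01 21.78 -0.04] twist 0.002
```

```bash
python3 -m inch '[{"grip":0.48,"travel":[0.1,2.6,0.05],"twist":0},{"grip":0.48,"travel":[0.3,5.2,0.05],"twist":0},{"grip":0.48,"travel":[0.4,7.8,0.05],"twist":0},{"grip":0.48,"travel":[0.5,10.4,0.05],"twist":0},{"grip":0.48,"travel":[0.6,13,0.05],"twist":0}]'
python3 -m inch '[{"grip":0.48,"travel":[0.1,2.4,0],"twist":0},{"grip":0.48,"travel":[0.2,4.6,0],"twist":0},{"grip":0.48,"travel":[0.3,6.6,0],"twist":0},{"grip":0.48,"travel":[0.4,8.2,0],"twist":0},{"grip":0.48,"travel":[0.4,8.7,0],"twist":0}]'
python3 st.py .4774 .127 -4 .006
```

```text
time: 14.95
eef_pos: [0.4759, 0.0388, 0.0056]
eef_rot: [0.106, 3.138, -0.001]
ft_force: [-0.1, -1.8, 0.2]
finger_gap: 0.0378
time: 15.45
eef_pos: [0.4777, 0.1261, 0.0056]
eef_rot: [0.103, 3.139, -0.001]
ft_force: [-0.3, -5.2, 3.5]
finger_gap: 0.038
t 15.45 pos [0.4777 0.1261 0.0056] yaw -3.75 gap 0.038 F [-0.3 -5.2  3.5] j6 -1.3
tilt 0.07 travel cm [ 0.04  0.09 -0.04] twist 0.004
```

```bash
python3 -m inch '[{"grip":0.48,"travel":[0,0.1,-0.05],"twist":0},{"grip":0.4,"travel":[0,0.1,-0.1],"twist":0},{"grip":0.4,"travel":[0,0.1,-0.1],"twist":0}]'
python3 - <<'E'
from h import *
for n in ['wrist']:
    s,p,d,m=snap(n); cv2.imwrite(f'pics/{n}9.png',p); np.savez(f'{n}9.npz',p=p,d=d,pos=s['eef_pos'],rot=s['eef_rot'])
E
python3 st.py .4774 .127 -4 .006
```

```text
time: 15.75
eef_pos: [0.4772, 0.126, 0.0058]
eef_rot: [-0.108, -3.139, -0.001]
ft_force: [-1.0, 1.7, -0.3]
finger_gap: 0.035
t 15.8 pos [0.4772 0.1259 0.0058] yaw -3.95 gap 0.0354 F [ 0.3  1.9 -0.5] j6 -1.3
tilt 0.05 travel cm [-0.01  0.11 -0.02] twist 0.001
```

View pics/wrist9.png

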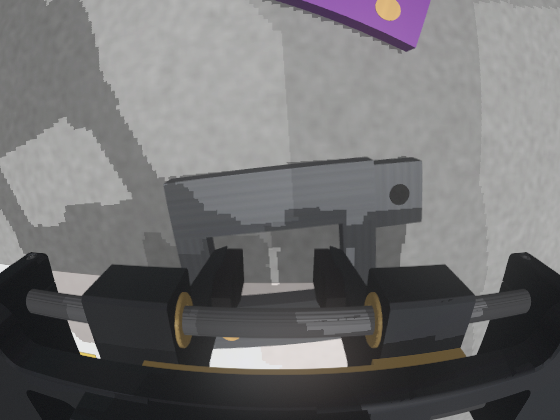

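plate_left still sits about 6° CCW relative to the tool: its tail edge runs from (167,182) to (373,158). Pushing with both loose fingertips should square it before the flare.

```bash
python3 -m inch '[{"grip":0.34,"travel":[-0.3,0.1,0],"twist":0},{"grip":0.34,"travel":[-0.9,0.1,0],"twist":0},{"grip":0.34,"travel":[-1.5,0.1,0],"twist":0},{"grip":0.34,"travel":[-2.1,0.1,0],"twist":0},{"grip":0.34,"travel":[-2.7,0.1,0],"twist":0}]'
python3 - <<'E'
from h import *
for n in ['wrist']:
    s,p,d,m=snap(n); cv2.imwrite(f'pics/{n}10.png',p); np.savez(f'{n}10.npz',p=p,d=d,pos=s['eef_pos'],rot=s['eef_rot'])
E
python3 st.py .627 .1165 -4 .006
```

```text
time: 16.3
eef_pos: [0.5047, 0.1251, 0.0057]
eef_rot: [-0.107, -3.139, 0.0]
ft_force: [-2.4, -0.2, 1.6]
finger_gap: 0.0296
t 16.35 pos [0.5063 0.1252 0.006 ] yaw -3.9 gap 0.0301 F [-0.5 -0.5 -0.7] j6 -1.31
tilt 0.1 travel cm [-12.1   -0.04   0.02] twist 0.002
```

View pics/wrist10.png

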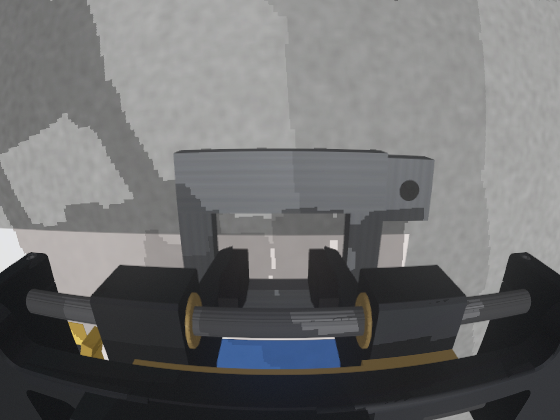

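```bash
python3 tail.py wrist10.npz 176 153 388 152.5 .627 .1165
python3 -m inch '[{"grip":0.41,"travel":[0,0,0],"twist":0},{"grip":0.41,"travel":[-0.3,0,0],"twist":0},{"grip":0.41,"travel":[-0.6,0,0],"twist":0},{"grip":0.41,"travel":[-1,0,0],"twist":0}]'
python3 st.py .627 .1165 -4 .006
```

```text
width 0.0943 yaw -3.71 origin [0.4961 0.1275] tray rel -0.1313 0.0018 tool rel -0.1226 0.0
time: 16.75
eef_pos: [0.5127, 0.1246, 0.0059]
eef_rot: [-0.106, -3.136, 0.001]
ft_force: [-6.7, 0.3, 6.8]
finger_gap: 0.0362
t 16.75 pos [0.5127 0.1246 0.0059] yaw -3.88 gap 0.0362 F [-6.7  0.3  6.8] j6 -1.31
tilt 0.22 travel cm [-11.46  -0.03  -0.05] twist 0.002
```

```bash
python3 -m inch '[{"grip":0.41,"travel":[-0.5,0,-0.08],"twist":0},{"grip":0.41,"travel":[-1,0,-0.08],"twist":0},{"grip":0.41,"travel":[-1.6,0,-0.08],"twist":0},{"grip":0.41,"travel":[-2.2,0,-0.08],"twist":0},{"grip":0.41,"travel":[-2.8,0,-0.08],"twist":0}]'
python3 -m inch '[{"grip":0.41,"travel":[-0.5,0,-0.05],"twist":0},{"grip":0.41,"travel":[-1.1,0,-0.05],"twist":0},{"grip":0.41,"travel":[-1.7,0,-0.05],"twist":0},{"grip":0.41,"travel":[-2.2,0,-0.05],"twist":0},{"grip":0.41,"travel":[-2.7,0,-0.05],"twist":0}]'
python3 - <<'E'
from h import *
for n in ['wrist']:
    s,p,d,m=snap(n); cv2.imwrite(f'pics/{n}11.png',p); np.savez(f'{n}11.npz',p=p,d=d,pos=s['eef_pos'],rot=s['eef_rot'])
E
python3 st.py .627 .1165 -4 .006
```

```text
time: 17.25
eef_pos: [0.543, 0.1226, 0.0066]
eef_rot: [0.107, 3.14, -0.0]
ft_force: [-1.4, 0.5, -0.7]
finger_gap: 0.0362
time: 17.75
eef_pos: [0.5697, 0.1208, 0.0072]
eef_rot: [-0.106, -3.14, 0.0]
ft_force: [-2.2, -0.3, -0.8]
finger_gap: 0.0361
t 17.8 pos [0.5707 0.1208 0.0074] yaw -3.89 gap 0.0361 F [-0.3  0.8 -1.5] j6 -1.34
tilt 0.07 travel cm [-5.65 -0.05  0.15] twist 0.002
```

View pics/wrist11.png

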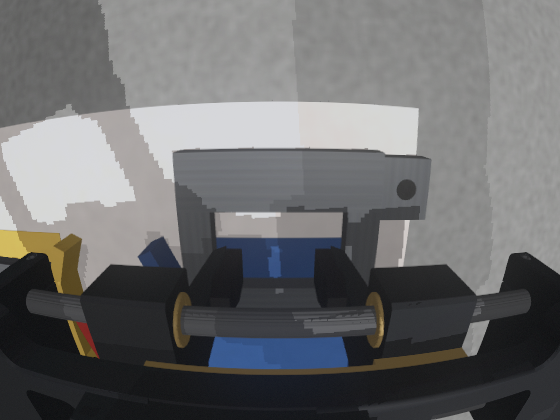

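plate_left is square and entering between the blue flares, at low force. Continuing.

```bash
python3 -m inch '[{"grip":0.41,"travel":[-0.5,0,0],"twist":0},{"grip":0.41,"travel":[-1.1,0,0],"twist":0},{"grip":0.41,"travel":[-1.7,0,0],"twist":0},{"grip":0.41,"travel":[-2.3,0,0],"twist":0},{"grip":0.41,"travel":[-2.9,0,0],"twist":0}]'
python3 -m inch '[{"grip":0.41,"travel":[-0.5,0,0],"twist":0},{"grip":0.41,"travel":[-1,0,0],"twist":0},{"grip":0.41,"travel":[-1.5,0,0],"twist":0},{"grip":0.41,"travel":[-2,0,0],"twist":0}]'
python3 st.py .627 .1165 -4 .006
```

```text
time: 18.3
eef_pos: [0.5986, 0.1189, 0.0073]
eef_rot: [-0.106, -3.139, -0.0]
ft_force: [-4.1, 0.3, 2.4]
finger_gap: 0.0361
time: 18.7
eef_pos: [0.6184, 0.1175, 0.0073]
eef_rot: [-0.106, -3.139, 0.0]
ft_force: [-5.4, -0.0, 3.8]
finger_gap: 0.0362
t 18.7 pos [0.6184 0.1175 0.0073] yaw -3.89 gap 0.0362 F [-5.4 -0.   3.8] j6 -1.35
tilt 0.03 travel cm [-0.87 -0.04  0.13] twist 0.002
```

```bash
python3 -m inch '[{"grip":0.41,"travel":[-0.3,0,0],"twist":0},{"grip":0.41,"travel":[-0.6,0,0],"twist":0},{"grip":0.41,"travel":[-0.9,0,0],"twist":0}]'
python3 -m inch '[{"grip":0.41,"travel":[-0.2,0,0],"twist":0},{"grip":0.41,"travel":[-0.4,0,0],"twist":0}]'
python3 -m inch '[{"grip":0.41,"travel":[-0.15,0,0],"twist":0},{"grip":0.41,"travel":[-0.3,0,0],"twist":0}]'
```

```text
time: 19.0
eef_pos: [0.627, 0.1169, 0.0073]
eef_rot: [-0.106, -3.139, 0.0]
ft_force: [-5.5, 0.7, 4.4]
finger_gap: 0.036
time: 19.2
eef_pos: [0.6311, 0.1166, 0.0073]
eef_rot: [-0.106, -3.139, 0.0]
ft_force: [-5.7, 0.4, 5.4]
finger_gap: 0.0363
time: 19.4
eef_pos: [0.634, 0.1165, 0.0073]
eef_rot: [-0.106, -3.139, 0.0]
ft_force: [-4.9, 0.4, 4.5]
finger_gap: 0.036
```

```bash
python3 -m inch '[{"grip":0.41,"travel":[-0.1,0,0],"twist":0},{"grip":0.41,"travel":[-0.2,0,0],"twist":0}]'
python3 -m inch '[{"grip":0.41,"travel":[-0.1,0,0],"twist":0},{"grip":0.41,"travel":[-0.2,0,0],"twist":0},{"grip":0.41,"travel":[-0.2,0,0],"twist":0}]'
```

```text
time: 19.6
eef_pos: [0.6347, 0.1164, 0.0072]
eef_rot: [-0.107, -3.136, 0.0]
ft_force: [-10.5, 0.6, 9.0]
finger_gap: 0.0359
time: 19.9
eef_pos: [0.6349, 0.1164, 0.0071]
eef_rot: [-0.106, -3.133, 0.001]
ft_force: [-13.4, 2.1, 11.6]
finger_gap: 0.0363
```

```bash
python3 -m inch '[{"grip":0.41,"travel":[-0.1,0,-0.05],"twist":0},{"grip":0.41,"travel":[-0.15,0,-0.05],"twist":0},{"grip":0.41,"travel":[-0.15,0,-0.05],"twist":0}]'
python3 -m inch '[{"grip":0.3,"travel":[0.7,0,0],"twist":0},{"grip":0.25,"travel":[1.4,0,0],"twist":0},{"grip":0.2,"travel":[1.4,0,0],"twist":0},{"grip":0.2,"travel":[1.4,0,0],"twist":0}]'
python3 -m inch '[{"grip":0.2,"travel":[0,0,-1],"twist":0},{"grip":0.2,"travel":[1,-1,-4],"twist":0},{"grip":0.2,"travel":[2,-3,-9],"twist":0},{"grip":0.2,"travel":[4,-6,-14],"twist":0},{"grip":0.2,"travel":[6,-9,-18],"twist":0}]'
python3 -m inch '[{"grip":0.2,"travel":[0,0,0],"twist":0},{"grip":0.2,"travel":[0,0,0],"twist":0}]'
python3 - <<'E'
from h import *
for n in ['wrist']:
    s,p,d,m=snap(n); cv2.imwrite(f'pics/{n}12.png',p); np.savez(f'{n}12.npz',p=p,d=d,pos=s['eef_pos'],rot=s['eef_rot'])
E
python3 st.py .6395 .0253 5 .2
```

```text
time: 20.2
eef_pos: [0.6349, 0.1164, 0.0071]
eef_rot: [-0.106, -3.13, 0.001]
ft_force: [-16.7, 0.9, 12.6]
finger_gap: 0.0361
time: 20.6
eef_pos: [0.6265, 0.117, 0.0079]
eef_rot: [0.106, 3.138, 0.0]
ft_force: [0.2, -0.3, 0.1]
finger_gap: 0.0176
time: 21.1
eef_pos: [0.5684, 0.0412, 0.1755]
eef_rot: [0.105, 3.137, 0.0]
ft_force: [0.2, -0.5, -0.4]
finger_gap: 0.0176
time: 21.3
eef_pos: [0.569, 0.0411, 0.1747]
eef_rot: [0.109, 3.135, 0.001]
ft_force: [0.2, -0.2, -0.4]
finger_gap: 0.0177
t 21.35 pos [0.5681 0.0416 0.1729] yaw -3.93 gap 0.0177 F [0.1 0.6 0. ] j6 -1.47
tilt 0.09 travel cm [-7.24 -1.14 -2.7 ] twist -0.156
```

View pics/wrist12.png

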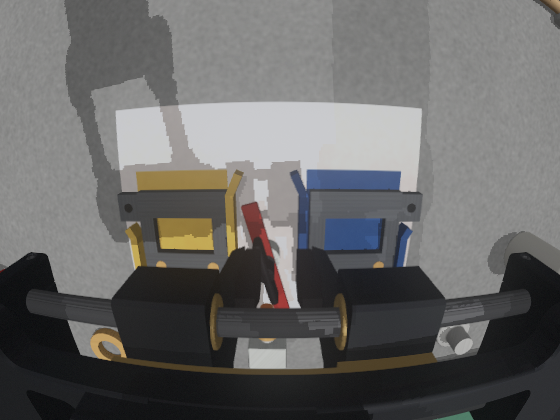

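Both plates sit in their trays. I'll step back for one view of the nose gaps before turning the knob.

```bash
python3 -m inch '[{"grip":0.2,"travel":[2,0,-2],"twist":0},{"grip":0.2,"travel":[4,0,-4],"twist":0},{"grip":0.2,"travel":[5,0,-6],"twist":0},{"grip":0.3,"travel":[5,0,-6],"twist":0},{"grip":0.4,"travel":[5,0,-6],"twist":0}]'
python3 -m inch '[{"grip":1,"travel":[0,0,0],"twist":0},{"grip":1,"travel":[0,0,0],"twist":0},{"grip":1,"travel":[0,0,0],"twist":0},{"grip":1,"travel":[0,0,0],"twist":0}]'
python3 - <<'E'
from h import *
for n in ['wrist']:
    s,p,d,m=snap(n); cv2.imwrite(f'pics/{n}13.png',p); np.savez(f'{n}13.npz',p=p,d=d,pos=s['eef_pos'],rot=s['eef_rot'])
cv2.imwrite('pics/w13c.png',np.clip(1.4*cv2.resize(p[140:300,140:400],None,fx=3,fy=3,interpolation=cv2.INTER_CUBIC).astype(float),0,255).astype(np.uint8))
E
python3 st.py .6395 .0253 5 .2
```

```text
time: 21.85
eef_pos: [0.5179, 0.0455, 0.231]
eef_rot: [-0.105, -3.139, 0.0]
ft_force: [-0.0, 0.2, 0.2]
finger_gap: 0.0313
time: 22.25
eef_pos: [0.5177, 0.0449, 0.2316]
eef_rot: [-0.107, -3.139, 0.0]
ft_force: [0.8, 0.9, -0.8]
finger_gap: 0.0639
t 22.3 pos [0.5177 0.0449 0.2319] yaw -3.89 gap 0.0675 F [-0.7  0.5 -0.2] j6 -1.46
tilt 0.05 travel cm [-12.28  -1.13   3.18] twist -0.155
```

View pics/w13c.png

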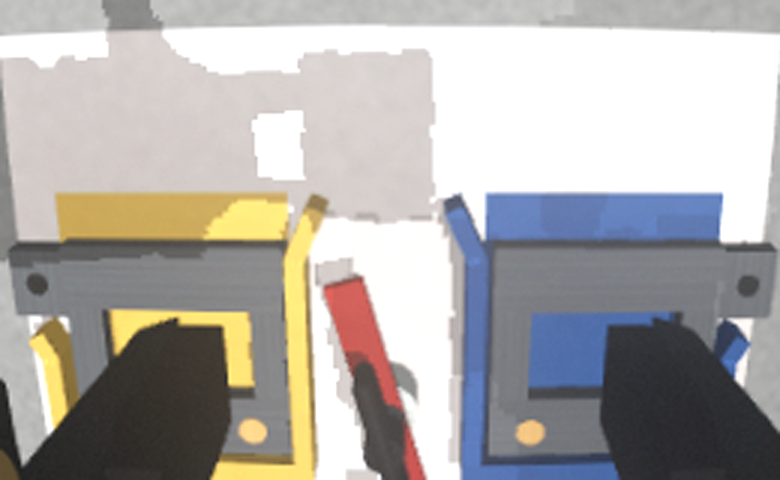

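Both noses are flush with the back stops: no floor shows between plate and stop at about crop rows 455–462. Now I'll go over the knob with the jaws across the blade.

```bash
python3 -m inch '[{"grip":0.45,"travel":[-3,-0.3,1],"twist":-0.06},{"grip":0.45,"travel":[-6.5,-0.6,3],"twist":-0.13},{"grip":0.45,"travel":[-10,-0.9,5],"twist":-0.2},{"grip":0.45,"travel":[-12.3,-1.1,7.5],"twist":-0.258},{"grip":0.45,"travel":[-12.3,-1.1,8],"twist":-0.258}]'
python3 -m inch '[{"grip":0.4,"travel":[0,0,0],"twist":0},{"grip":0.4,"travel":[0,0,0],"twist":0}]'
python3 st.py .640 .0254 10.9 .035
python3 - <<'E'
from h import *
for n in ['wrist','side']:
    s,p,d,m=snap(n); cv2.imwrite(f'pics/{n}14.png',p); np.savez(f'{n}14.npz',p=p,d=d,pos=s['eef_pos'],rot=s['eef_rot'])
cv2.imwrite('pics/side14c.png',cv2.resize(p[130:260,230:390],None,fx=4.5,fy=4.5,interpolation=cv2.INTER_CUBIC))
E
```

```text
time: 22.8
eef_pos: [0.64, 0.0251, 0.1484]
eef_rot: [0.297, -3.123, -0.0]
ft_force: [-0.7, -0.0, -0.3]
finger_gap: 0.0396
time: 23.0
eef_pos: [0.6392, 0.0258, 0.1531]
eef_rot: [-0.297, 3.127, 0.0]
ft_force: [-0.8, -0.5, 1.0]
finger_gap: 0.0353
t 23.0 pos [0.6392 0.0258 0.1531] yaw 10.86 gap 0.0353 F [-0.8 -0.5  1. ] j6 -1.76
tilt 0.01 travel cm [-0.07 -0.06 11.81] twist -0.001
```

View pics/wrist14.png

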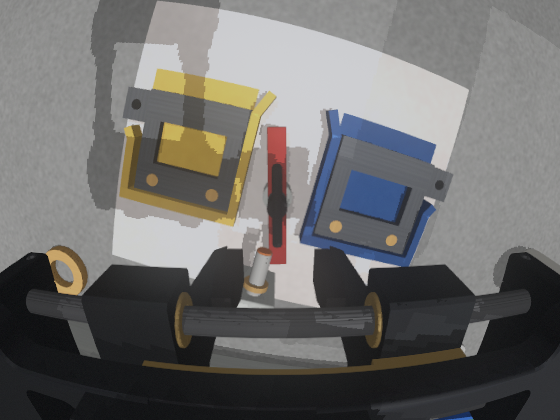

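View pics/side14c.png

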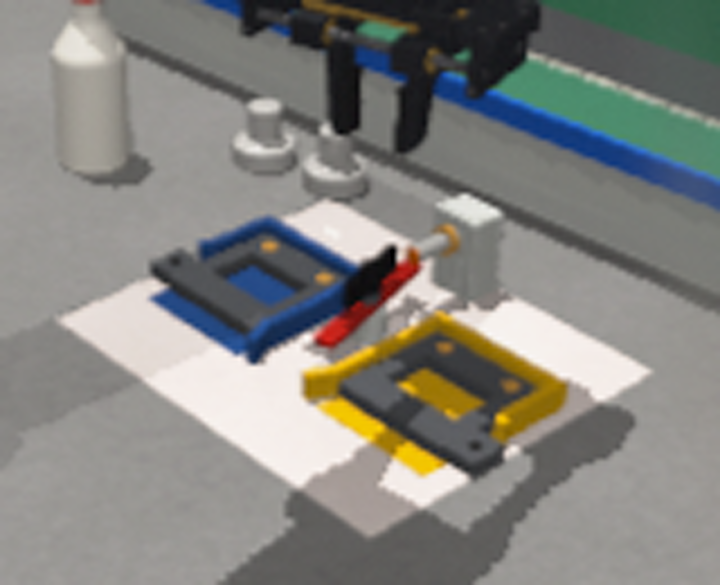

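In the wrist view the blade stands vertical at (277,165–248), so the jaws are square across it. Side and wrist views show both plates seated and the sensor clear. Quick centre check.

```bash
python3 - <<'E'
from h import *
z=np.load('wrist14.npz'); s={'eef_pos':z['pos'],'eef_rot':z['rot']}; m=vision.camera_model('wrist')
w=plane(m,[(277,164),(277,248.5)],.06,s)[:,:2]; v=w[1]-w[0]; print(w.round(4),np.linalg.norm(v),np.degrees(np.arctan2(v[1],v[0])),w.mean(0),s['eef_pos'])
w=plane(m,[(277.5,127),(277,263)],.03,s)[:,:2]; v=w[1]-w[0]; print(w.round(4),np.linalg.norm(v),np.degrees(np.arctan2(v[1],v[0])),w.mean(0))
w=plane(m,[(265.5,249)],.052,s); print('tip',w)
E
```

```text
[[0.605  0.0181]
 [0.6718 0.0308]] 0.06798043008403701 10.781159412300763 [0.63842814 0.02441514] [0.63915407 0.02583884 0.153148  ]
[[0.5793 0.0135]
 [0.6994 0.0359]] 0.12210503444678474 10.592846220535696 [0.63935768 0.0247227 ]
tip [[0.67757907 0.02214741 0.052     ]]
```

```bash
python3 -m inch '[{"grip":0.4,"travel":[0,-0.1,3],"twist":0},{"grip":0.4,"travel":[0,-0.1,6.5],"twist":0},{"grip":0.4,"travel":[0,-0.1,8.8],"twist":0},{"grip":0.4,"travel":[0,-0.1,8.8],"twist":0}]'
python3 st.py .639 .0248 10.8 .035
```

```text
time: 23.5
eef_pos: [0.6367, 0.0249, 0.0619]
eef_rot: [0.298, -3.122, -0.001]
ft_force: [-0.7, 0.2, -0.6]
finger_gap: 0.0354
t 23.5 pos [0.6367 0.0249 0.0619] yaw 10.9 gap 0.0354 F [-0.7  0.2 -0.6] j6 -1.76
tilt 0.32 travel cm [-0.24 -0.05  2.69] twist 0.002
```

```bash
python3 -m inch '[{"grip":0.4,"travel":[0,0,1],"twist":0},{"grip":0.4,"travel":[0,0,2],"twist":0},{"grip":0.4,"travel":[0,0,2.7],"twist":0},{"grip":0.4,"travel":[0,0,2.7],"twist":0}]'
python3 st.py .639 .0248 10.8 .035
```

```text
time: 23.9
eef_pos: [0.6394, 0.0247, 0.0368]
eef_rot: [0.298, -3.126, -0.0]
ft_force: [0.0, 0.7, -0.5]
finger_gap: 0.0351
t 23.9 pos [0.6394 0.0247 0.0368] yaw 10.9 gap 0.0351 F [ 0.   0.7 -0.5] j6 -1.76
tilt 0.06 travel cm [0.04 0.02 0.18] twist 0.002
```

Close on the blade.

```bash
python3 -m inch '[{"grip":0.2,"travel":[0,0,0.1],"twist":0},{"grip":0.1,"travel":[0,0,0.1],"twist":0},{"grip":0,"travel":[0,0,0.1],"twist":0},{"grip":0,"travel":[0,0,0.1],"twist":0},{"grip":0,"travel":[0,0,0.1],"twist":0}]'
python3 st.py .639 .0248 10.8 .035
```

```text
time: 24.4
eef_pos: [0.6404, 0.025, 0.0381]
eef_rot: [-0.298, 3.127, 0.0]
ft_force: [-2.8, 0.5, 6.4]
finger_gap: 0.0078
t 24.4 pos [0.6404 0.025  0.0381] yaw 10.91 gap 0.0078 F [-2.8  0.5  6.4] j6 -1.76
tilt 0.04 travel cm [0.14 0.01 0.31] twist 0.002
```

```bash
python3 -m inch '[{"grip":0,"travel":[0,0,-0.1],"twist":0.08},{"grip":0,"travel":[0,0,-0.1],"twist":0.2},{"grip":0,"travel":[0,0,-0.1],"twist":0.32},{"grip":0,"travel":[0,0,-0.1],"twist":0.44},{"grip":0,"travel":[0,0,-0.1],"twist":0.55}]'
python3 st.py .640 .025 -94 .035
```

```text
time: 24.9
eef_pos: [0.6403, 0.0241, 0.0382]
eef_rot: [0.568, 3.089, -0.001]
ft_force: [-0.3, -1.7, 2.4]
finger_gap: 0.0077
t 24.9 pos [0.6403 0.0241 0.0382] yaw -20.85 gap 0.0077 F [-0.3 -1.7  2.4] j6 -1.21
tilt 0.07 travel cm [0.06 0.07 0.32] twist 1.277
```

```bash
python3 -m inch '[{"grip":0,"travel":[0,0,0],"twist":0.12},{"grip":0,"travel":[0,0,0],"twist":0.24},{"grip":0,"travel":[0,0,0],"twist":0.36},{"grip":0,"travel":[0,0,0],"twist":0.48},{"grip":0,"travel":[0,0,0],"twist":0.6}]'
python3 -m inch '[{"grip":0,"travel":[0,0,0],"twist":0.1},{"grip":0,"travel":[0,0,0],"twist":0.2},{"grip":0,"travel":[0,0,0],"twist":0.3},{"grip":0,"travel":[0,0,0],"twist":0.4},{"grip":0,"travel":[0,0,0],"twist":0.5}]'
python3 st.py .640 .025 -94 .035; python3 -c "
from h import *
print(monitor.state()['wrist_torque'])"
```

```text
time: 25.4
eef_pos: [0.6397, 0.0234, 0.0382]
eef_rot: [1.456, 2.783, -0.003]
ft_force: [-2.6, -4.5, 3.1]
finger_gap: 0.0079
time: 25.9
eef_pos: [0.639, 0.0232, 0.0381]
eef_rot: [-2.099, -2.338, 0.005]
ft_force: [-5.3, -5.0, 4.6]
finger_gap: 0.0073
t 25.9 pos [0.639  0.0232 0.0381] yaw -83.83 gap 0.0073 F [-5.3 -5.   4.6] j6 -0.11
tilt 0.18 travel cm [0.17 0.12 0.31] twist 0.177
[-0.7318329   0.73905134  0.09820157]
```

```bash
python3 -m inch '[{"grip":0,"travel":[0.1,0.1,0],"twist":0.06},{"grip":0,"travel":[0.1,0.1,0],"twist":0.11},{"grip":0,"travel":[0.1,0.1,0],"twist":0.15},{"grip":0,"travel":[0.1,0.1,0],"twist":0.18},{"grip":0,"travel":[0.1,0.1,0],"twist":0.18}]'
python3 st.py .640 .025 -94 .035; python3 -c "
from h import *
print(monitor.state()['wrist_torque'])"
python3 -m inch '[{"grip":0,"travel":[0,0,0],"twist":0.03},{"grip":0,"travel":[0,0,0],"twist":0.05},{"grip":0,"travel":[0,0,0],"twist":0.05}]'
python3 st.py .640 .025 -94 .035; python3 -c "
from h import *
print(monitor.state()['wrist_torque'])"
```

```text
time: 26.4
eef_pos: [0.6388, 0.0232, 0.0381]
eef_rot: [-2.296, -2.144, 0.009]
ft_force: [-7.4, -8.8, 7.8]
finger_gap: 0.008
t 26.4 pos [0.6388 0.0232 0.0381] yaw -93.94 gap 0.008 F [-7.4 -8.8  7.8] j6 0.07
tilt 0.33 travel cm [0.19 0.11 0.31] twist 0.001
[-1.25085265  1.18170407  0.09253496]
time: 26.7
eef_pos: [0.6388, 0.0232, 0.0382]
eef_rot: [2.347, 2.088, -0.009]
ft_force: [-7.4, -7.8, 8.3]
finger_gap: 0.0081
t 26.7 pos [0.6388 0.0232 0.0382] yaw -96.7 gap 0.0081 F [-7.4 -7.8  8.3] j6 0.12
tilt 0.34 travel cm [0.19 0.1  0.31] twist -0.047
[-1.230445    1.24150309  0.62365044]
```

Wrist torque about z jumped from 0.09 to 0.62 N m, so the end stop is reached. I'll open slightly, since the sensor is near, and rise.

```bash
python3 -m inch '[{"grip":0.1,"travel":[0,0,0],"twist":-0.03},{"grip":0.15,"travel":[0,0,0],"twist":-0.03},{"grip":0.18,"travel":[0,0,0],"twist":-0.03},{"grip":0.18,"travel":[0,0,0],"twist":-0.03}]'
python3 -m inch '[{"grip":0.18,"travel":[0,0,-1],"twist":0},{"grip":0.18,"travel":[0,0,-3],"twist":0},{"grip":0.18,"travel":[0,0,-7],"twist":0},{"grip":0.18,"travel":[0,0,-12],"twist":0},{"grip":0.18,"travel":[0,0,-16],"twist":0}]'
python3 st.py .640 .025 -94 .035
```

```text
time: 27.1
eef_pos: [0.642, 0.0255, 0.0383]
eef_rot: [2.316, 2.119, 0.002]
ft_force: [1.4, -2.4, 3.6]
finger_gap: 0.0161
time: 27.6
eef_pos: [0.6408, 0.0265, 0.2]
eef_rot: [-2.318, -2.121, -0.002]
ft_force: [1.6, -0.2, 0.8]
finger_gap: 0.0159
t 27.6 pos [0.6408 0.0265 0.2   ] yaw -95.09 gap 0.0159 F [ 1.6 -0.2  0.8] j6 0.09
tilt 0.06 travel cm [-0.17 -0.07 16.5 ] twist -0.019
```

```bash
python3 -m inch '[{"grip":0.18,"travel":[3,-3,-2],"twist":0},{"grip":0.18,"travel":[6,-6,-4],"twist":0},{"grip":0.18,"travel":[8,-9,-5],"twist":0},{"grip":0.18,"travel":[8,-11,-5],"twist":0},{"grip":0.18,"travel":[8,-12,-5],"twist":0}]'
python3 -m inch '[{"grip":0.18,"travel":[0,0,0],"twist":0},{"grip":0.18,"travel":[0,0,0],"twist":0}]'
python3 - <<'E'
from h import *
for n in ['wrist','side']:
    s,p,d,m=snap(n); cv2.imwrite(f'pics/{n}15.png',p); np.savez(f'{n}15.npz',p=p,d=d,pos=s['eef_pos'],rot=s['eef_rot'])
cv2.imwrite('pics/side15c.png',cv2.resize(p[130:280,210:410],None,fx=4,fy=4,interpolation=cv2.INTER_CUBIC))
E
```

```text
time: 28.1
eef_pos: [0.5267, 0.1174, 0.2482]
eef_rot: [-2.316, -2.122, -0.001]
ft_force: [0.4, -0.4, 0.4]
finger_gap: 0.0162
time: 28.3
eef_pos: [0.5286, 0.116, 0.2472]
eef_rot: [-2.318, -2.12, 0.0]
ft_force: [0.4, 0.1, 0.3]
finger_gap: 0.016
```

View pics/wrist15.png

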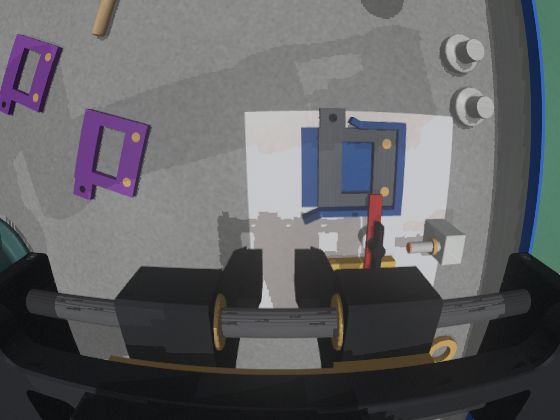

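View pics/side15c.png

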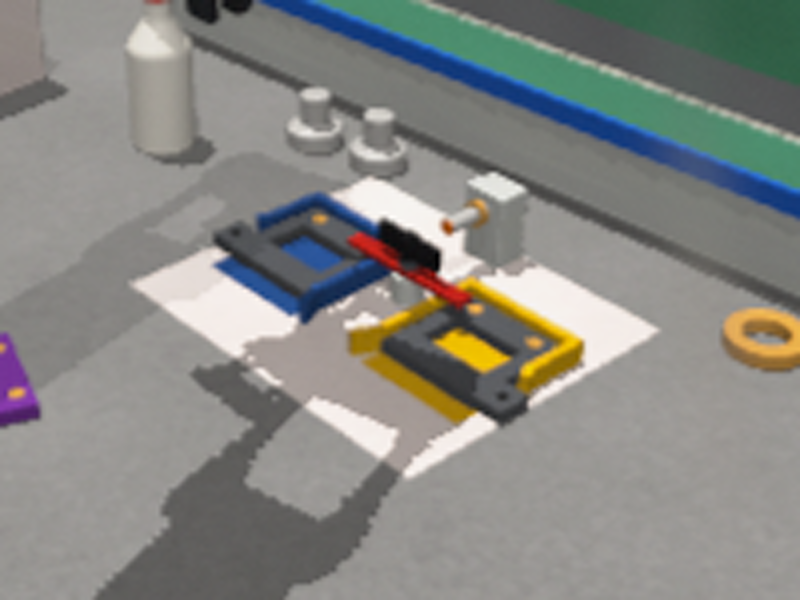

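```bash
python3 - <<'E'
from h import *
z=np.load('wrist15.npz'); s={'eef_pos':z['pos'],'eef_rot':z['rot']}; m=vision.camera_model('wrist'); p=z['p']
def L(a,b,h,n):
    w=plane(m,[a,b],h,s)[:,:2];v=w[1]-w[0];print(n,w.round(4).tolist(),np.linalg.norm(v).round(4),np.degrees(np.arctan2(v[1],v[0])).round(1))
mk=cv2.inRange(cv2.cvtColor(p,cv2.COLOR_BGR2HSV),(0,120,60),(8,255,255)); mk[:185]=0;mk[275:]=0;mk[:,:355]=0;mk[:,390:]=0
ys,xs=np.nonzero(mk); rows=[y for y in range(198,222)]
w=plane(m,[(xs[ys==y].mean(),y) for y in rows if (ys==y).any()],.03,s); vx,vy,_,_=cv2.fitLine(w[:,:2].astype(np.float32),cv2.DIST_L2,0,.01,.01).ravel(); print('bar ang',np.degrees(np.arctan2(vy,vx)), w[0],w[-1])
cv2.imwrite('pics/w15c.png',cv2.resize(np.clip(p[100:280,290:470]*1.3,0,255).astype(np.uint8),None,fx=3.3,fy=3.3,interpolation=cv2.INTER_CUBIC))
E
```

```text
bar ang 83.71264 [0.64328881 0.08245012 0.03      ] [0.63687472 0.05401649 0.03      ]
```

View pics/w15c.png

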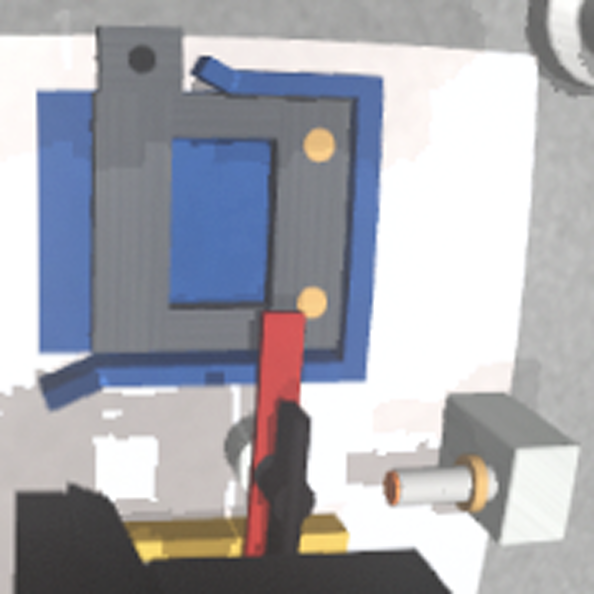

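```bash
python3 - <<'E'
from h import *
z=np.load('wrist15.npz'); s={'eef_pos':z['pos'],'eef_rot':z['rot']}; m=vision.camera_model('wrist'); p=z['p']
t=np.radians(-4);X=np.array([np.cos(t),np.sin(t)]);H=np.array([.627,.1165])
c=cv2.resize(np.clip(p[120:215,370:420]*1.4,0,255).astype(np.uint8),None,fx=6,fy=6,interpolation=cv2.INTER_NEAREST); cv2.imwrite('pics/w15d.png',c)
for y in (135,155,175): print(y,p[y,388:412].tolist()[::1][:0], p[y,384:412].mean(1).astype(int).tolist(), p[y,384:412,0].tolist())
E
python3 - <<'E'
from h import *
z=np.load('w1.npz')
E
```

```text
135 [] [94, 96, 94, 92, 93, 95, 94, 93, 93, 94, 96, 95, 68, 62, 81, 95, 95, 94, 95, 94, 94, 97, 185, 188, 188, 188, 188, 188] [98, 99, 98, 96, 96, 98, 97, 96, 96, 97, 100, 98, 77, 72, 106, 128, 129, 128, 129, 128, 128, 130, 183, 185, 185, 186, 185, 186]
155 [] [102, 102, 101, 101, 101, 102, 100, 100, 101, 102, 103, 75, 62, 76, 102, 102, 102, 102, 103, 101, 107, 176, 198, 198, 197, 198, 197, 198] [105, 106, 104, 105, 105, 106, 104, 104, 105, 106, 107, 85, 74, 96, 139, 140, 139, 140, 140, 137, 136, 183, 201, 201, 200, 201, 200, 201]
175 [] [100, 99, 100, 101, 100, 100, 99, 100, 101, 101, 78, 62, 80, 101, 101, 101, 101, 101, 101, 114, 180, 198, 197, 198, 198, 198, 198, 198] [104, 103, 104, 104, 104, 104, 103, 104, 105, 105, 87, 73, 104, 139, 138, 138, 138, 138, 138, 146, 187, 201, 200, 200, 201, 201, 201, 201]
```

View pics/w15d.png

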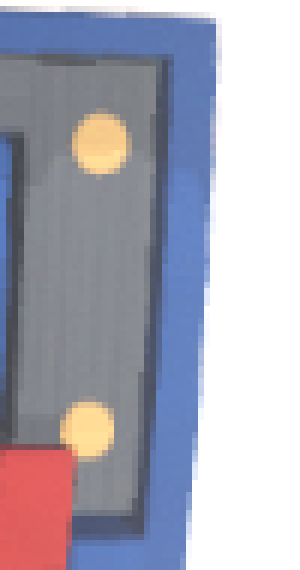

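```bash
python3 - <<'E'
from h import *
z=np.load('wrist15.npz'); s={'eef_pos':z['pos'],'eef_rot':z['rot']}; m=vision.camera_model('wrist')
t=np.radians(-4);X=np.array([np.cos(t),np.sin(t)]);H=np.array([.627,.1165])
for v,(a,b,c) in {135:(396.2,398.2,406),155:(395.2,397.3,405),175:(394.2,396.3,404)}.items():
    print([(((plane(m,[(u,v)],h,s)[0,:2]-H)@X)*1000).round(1) for u,h in ((a,.012),(b,.02),(c,.02))])
E
python3 -m inch '[{"grip":0.18,"travel":[4,-2,0],"twist":0},{"grip":0.18,"travel":[9,-2,0],"twist":0},{"grip":0.18,"travel":[14,-2,0],"twist":0},{"grip":0.18,"travel":[18,-2,0],"twist":0},{"grip":0.18,"travel":[22,-2,0],"twist":0}]'
python3 -m inch '[{"grip":0.18,"travel":[0,0,0],"twist":0},{"grip":0.18,"travel":[0,0,0],"twist":0},{"grip":0.18,"travel":[0,0,0],"twist":0}]'
python3 - <<'E'
from h import *
s,p,d,m=snap('top'); cv2.imwrite('pics/top16.png',p); p0=np.load('top0.npz')['p']
cv2.imwrite('pics/top16c.png',cv2.resize(p[85:215,200:350],None,fx=4.5,fy=4.5,interpolation=cv2.INTER_CUBIC))
E
```

```text
[np.float64(47.8), np.float64(47.4), np.float64(57.6)]
[np.float64(47.4), np.float64(47.2), np.float64(57.4)]
[np.float64(47.5), np.float64(47.3), np.float64(57.6)]
time: 28.9
eef_pos: [0.5289, 0.3387, 0.2467]
eef_rot: [-2.319, -2.12, 0.001]
ft_force: [0.7, 0.2, -0.1]
finger_gap: 0.0158
time: 29.2
eef_pos: [0.5283, 0.336, 0.2467]
eef_rot: [2.319, 2.119, -0.002]
ft_force: [0.8, -0.9, 0.7]
finger_gap: 0.0157
```

View pics/top16.png

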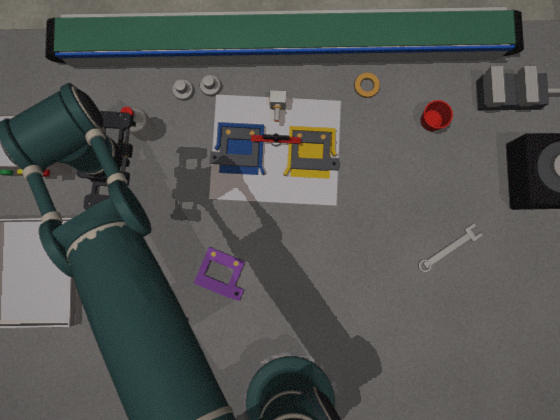

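View pics/top16c.png

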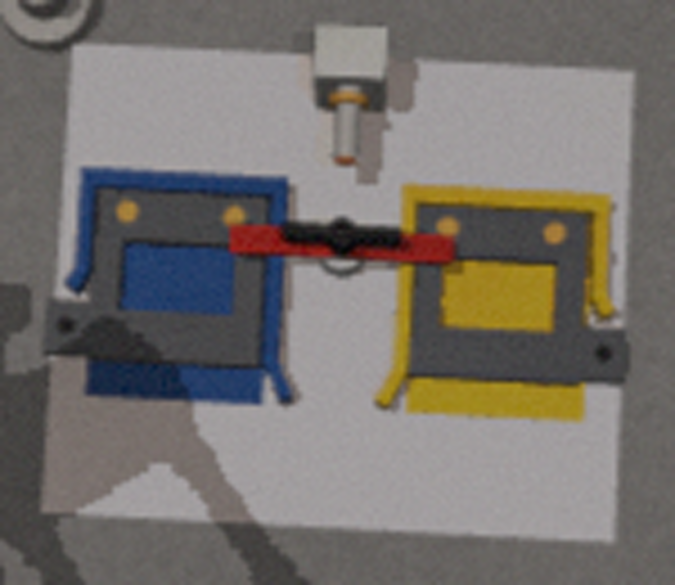

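Both plates lie home with noses at the stops, and the bar lies across both trays, parallel to the back stops. The bystanders I can see are where they were, the arm is clear and the measured force is about zero. Handing in.

```bash
python3 - <<'E'
from h import *
s=monitor.state(); print(s['time'],s['eef_pos'],s['ft_force'],np.abs(s['dq']).max())
print(robot.job_done())
E
```

```text
29.25 [0.52833361 0.33570144 0.24698267] [-0.78652173  0.44353305  0.40128133] 0.01129820727790995
the job is handed in; nothing more can be done
None
```

I slid plate_right into the yellow tray and plate_left into the blue tray with the fingertips in their windows, each stopping gently against its back stop. I then turned the wing knob clockwise to its end stop, backed clear and handed the job in at about 29 s. No verdict was reported.

**Last checks**
- **Plates:** in the closing top view both sit square in their own trays. I measured the blue nose at its stop, with a difference under 0.5 mm. The yellow one I judged by eye and by the push stopping dead at about 16 N.
- **Knob:** wrist torque rose from 0.09 to 0.62 N m at the stop. The bar then measured 84–87° against the trays' 86°, inside the 0.1 rad allowed.
- **Surroundings:** the sensor and the bystanders I could see in that view had not moved. The arm covers the brush and part of the bottle in that picture; the side view shows the bottle standing upright. The arm was clear of everything, with under 1 N on the tool.

**What went less well**
- **Force spike:** early in the yellow insertion the clamped grip pressed the plate into the table, reading about 33 N sideways and 40 N up at the wrist. I loosened the grip and pushed with a free fit from there.
- **Near-lift:** while clamped, plate_left's weight was mostly on the fingers (about 3 N) for roughly the first 10–24 cm of its tow. I lowered the tool in two small steps, and the fingertips stayed at about 6 mm throughout.
- **Skew:** plate_left arrived about 6° skewed in the grip. It squared itself against both fingertips before it reached the flare.

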